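Sort sealed silver tins by feel at the goldsmith's bench

TASK

Three sealed aluminium tins have come in on the cardboard delivery tray, each holding one silver bar that ought to be bedded fast inside. One at a time, lift a tin clear, tip it well lengthwise to feel whether the bar rolls about inside, and then lay it gently, flat and lid up, in its sorting tray before taking the next: the blue tray if the bar is loose, the wooden tray if it is fast. Do not stack the tins, and leave the other things on the bench where they are.

Things in the scene. Friction and masses are not known exactly. Their poses are not given: they have to be found in the camera images.
- tin_a_mid (a point): sealed flat aluminium tin, 110 mm long, 46 mm wide, 34 mm high, slip lid taped shut; this point is its centre, 17 mm above its underside (20 mm above the bench while it lies in a tray). x runs along the 110 mm length, y across the 46 mm width, z up through the lid. About 0.3 kg, of which the bar inside is 0.175 kg. All three look alike; one or two of them have a loose bar, not the same ones each time
- tin_b_mid (a point): another such tin: same size, point and axes. A fast bar stays in the middle of its tin. A loose one is a 24 mm round bar lying across the tin, free to roll 40 mm either way from the middle along the tin's length; it starts to roll at about 10 degrees of tilt, and at 25 degrees it is at the low end within half a second and stays there
- tin_c_mid (a point): another such tin: same size, point and axes. A loose bar that has rolled to one end stays there when the tin is held level again. So between held level after one end was down and held level after the other was, it has moved its 1.7 N by 80 mm along the tin, and the moment about the tin's y axis differs by 0.1 to 0.15 N m; with a fast bar the two agree within 0.03 N m
- delivery_tray: shallow cardboard delivery tray, 200 mm along its x and 274 mm along its y outside, walls 4 mm thick and 14 mm high, floor 3 mm above its underside; origin at the centre of its underside, on the bench. Fixed. The three tins lie in it side by side, all at the tray's own yaw, their centres about 80 mm apart along its y
- tray_loose: the blue sorting tray, for tins whose bar is loose: 155 mm along its x and 200 mm along its y outside, walls 4 mm thick and 15 mm high, inner floor 3 mm above its underside; origin at the centre of its underside, on the bench. Fixed to the bench. Room for two tins side by side with their length along the tray's x, centres 47 mm either side of the middle in y
- tray_fast: the pale wooden sorting tray, for tins whose bar is fast: 155 mm along its x and 200 mm along its y outside, walls 4 mm thick and 15 mm high, inner floor 3 mm above its underside; origin at the centre of its underside, on the bench. Fixed to the bench. Room for two tins side by side with their length along the tray's x, centres 47 mm either side of the middle in y
- bench_block: bystander: square polished steel block 75 x 75 x 22 mm, origin under its centre
- pliers: bystander: small blue-handled pliers lying flat, 145 mm long along x, 60 mm wide, 14 mm high, origin under the joint
- chasing_hammer: bystander: small hammer lying on its side, 240 mm long along x, origin under the handle
- flat_file: bystander: flat file with wooden handle, 215 mm long along x, 18 mm high, origin underneath
- ring_clamp: bystander: wooden ring clamp 132 mm long along x, 29 mm wide, 24 mm high, origin underneath
- solder_dish: bystander: white ceramic dish, 90 mm across, 30 mm high, origin under its centre
- eye_loupe: bystander: black eye loupe, 33 mm across, 28 mm high, standing in the far (+x) part of the cardboard delivery tray, clear of the tins; origin under its centre

How it is judged:
By the outcome, as a careful person would: the job done as asked, in the order asked, and still so for the second after the job is handed in, with the robot touching nothing.
It also fails if it takes over 72 s, if anything falls off the work surface, if the arm or the gripper's body presses on something with over 40 N, if the wrist force passes 120 N, or if a joint passes its speed limit or range.

ROBOT

A 6-joint arm with a two-finger parallel gripper is mounted at the origin on the work surface. World frame = base frame: x ahead of the robot, y to its left, z up, the work surface at z = 0. Lengths are in mm, angles in rad, forces in N, time in s.
With the tool pointing down it reaches from about 275 to 750 mm from the base axis. Payload 10.2 kg.
Tool frame: the origin (TCP) lies between the finger pads; the fingertips stand 17 mm ahead of it and the grasp point (between the pads) lies 2 mm behind it; y points along the fingers, x is the direction in which the jaws open and shut, and the axes are right-handed (so a half turn about y gives the same grasp; the last joint's range is limited). The gripper opens to 85 mm and grips with 20 to 120 N. Pads are 22 mm wide; open, the fingers measure 114 mm over their backs; the gripper's body (76 mm by 85 mm) begins 54 mm behind the grasp point. The pads swing forward as they close: fully open they stand 13 mm farther back than shut.
Start: joints at [0.997, 0.313, 1.498, -0, 1.331, -0.223], TCP at [180.429, 493.028, 248.294] pointing down, gripper open.
Joint ranges: [-2.94, 2.94], [-0.97, 2.17], [0.19, 2.56], [-1.23, 4.37], [0.02, 3.11], [-2.88, 2.88]. Speed limits (rad/s): [2.39, 2.39, 3.01, 3.14, 3.14, 3.14].

INTERFACE

Orientations are given as a unit quaternion [w, x, y, z].
In Python, from rig import ctrl gives the robot as it stands.
- The arm moves only by the tool jog_arm, never from a script. Its argument "targets" is a list of rows, each an object with "offset": the shift along the tool's x, y, z in m, a list of three; "yaw": the turn about the tool's y in rad. In form: [{"offset": [dx, dy, dz], "yaw": yaw}, ...]. A call has 1 to 12 rows; each row is the pose to reach, as a shift and turn from the pose measured when the call began, along the tool's axes at that moment; what a row does not reach only later rows make up. A row lasts 1/12 s, in which the tool goes at most 41.7 mm and 7.16 degrees, less where a joint would pass 70% of its speed; a pose out of reach is approached as far as the arm can. A call with a gripper value outside its range is refused whole. "fingers" is the finger opening in m, from 0 to 0.0854, set as the call begins (left out, the last holds). The fingers move at their own pace and stop on an object; "grip_force" is the grip in N (left out, the last holds). Time passes only in rows, so rows that repeat a pose let the fingers close. It gives the time, the measured TCP pose, the force and the opening at its end, in the units of the state.
- ctrl.sense(): the state, without advancing time (a new reading comes with each control period).
- ctrl.capture(name): name is "scene" or "top"; returns a dict with "img" (420x560x3 uint8, red, green, blue), "intrinsics" (3x3 intrinsics, pixels), "T" (4x4, takes a point from camera to world coordinates). Camera axes: x right, y up, looking along -z (the intrinsics and any distortion apply to the point x, -y, -z); pixel columns grow to the right and rows downward; lengths in mm; the calibration is good to about 2 mm. A picture is of the moment at which its call begins. There is no depth.
- ctrl.finish_job(): hands the job in, once; it reports no verdict.
Trained networks look in the newest picture that a camera, given by its name, has taken for a name from the list of things; names that differ only in an ending like _2 or _b are one class to them, and where a whole thing is asked for, a point or a joint stands for the part that bears it (a point fixed in the world has none). Each returns a list of dicts, best first, with "score" (0 to 1); they miss things now and then, are a little off and sometimes report something else, mostly with a low value. They report only what shows in the picture. A call takes as long as a camera call.
- ctrl.boxes_of(camera, target): "box" ([left, top, right, bottom] in pixels, round what is visible of it).
- ctrl.regions_of(camera, target): "region" (420x560 bool, what is visible of it) and "box" ([left, top, right, bottom] in pixels, round what is visible of it).
The state is a dict: "time_s": time; "joints": joint angles; "dq": joint speeds; "tau": joint torques, N m; "eef_pos": TCP position; "ee_rot": TCP orientation; "force": force on the tool from outside, world axes, zero at the start; "wrist_torque": the same for the moment, N m; "grip_width": opening from 0.0 (shut) to 1.0 (fully open).
Only numpy, scipy, OpenCV 4.12 (cv2) and the standard library are available. Lean on these libraries where they do the work, as an engineer would, in place of code of your own. Each camera call takes 0.05 s, during which the arm holds its last target.

## Working session

There is one attempt and no reset: what is moved stays moved. The work goes in short steps, Python scripts to look and compute and a tool call to move; the robot and the scene stay as the last step left them, time stands still between calls to the robot, and variables do not carry over. Pictures are saved under pics/ and viewed, and the job is handed in when it is done.

Besides the shell and the picture viewer there is one more tool, called after "Emit:" by a JSON object that holds its "api" and its "payload". jog_arm: Moves the arm, as the interface text tells. Its arguments: {"type":"object","properties":{"targets":{"type":"array"},"fingers":{"type":"number"},"grip_force":{"type":"number"}},"required":["targets"]}

```bash
ls; mkdir -p pics
python3 - <<'E'
from rig import ctrl
import cv2, numpy as np
print(ctrl.sense())
for n in ("scene","top"):
    c=ctrl.capture(n); cv2.imwrite(f"pics/{n}0.png",c["img"][:,:,::-1]); print(n,c["intrinsics"],c["T"].round(3), [k for k in c])
    np.savez(f"{n}0.npz",img=c["img"],K=c["intrinsics"],T=c["T"])
E
```

```text
pics
{'time_s': 0.0, 'joints': array([ 9.96587995e-01,  3.13451102e-01,  1.49843749e+00,  9.53467316e-06,
        1.33102164e+00, -2.23400515e-01]), 'dq': array([-0.000548  ,  0.0017541 ,  0.00137044,  0.00184397,  0.00095141,
       -0.00063787]), 'tau': array([ 1.78733485e-04, -4.12270725e+01, -2.59742653e+01, -1.92038297e-04,
        4.17847827e-03, -8.63827495e-06]), 'eef_pos': array([180.29546614, 492.81481566, 247.73435203]), 'ee_rot': array([-0.57940873,  0.57975394,  0.4046417 , -0.40550708]), 'force': array([0.90137399, 0.04356682, 1.13371539]), 'wrist_torque': array([-0.06957905,  0.02536649, -0.05417008]), 'grip_width': 0.9981969608110471}
scene [[436.44612987   0.         281.32369963]
 [  0.         436.44612987 205.62953918]
 [  0.           0.           1.        ]] [[ 7.130000e-01 -4.870000e-01  5.050000e-01  1.266359e+03]
 [ 7.010000e-01  5.160000e-01 -4.920000e-01 -6.407840e+02]
 [-2.100000e-02  7.050000e-01  7.090000e-01  9.496280e+02]
 [ 0.000000e+00  0.000000e+00  0.000000e+00  1.000000e+00]] ['img', 'intrinsics', 'T']
top [[389.94228879   0.         285.78107478]
 [  0.         389.94228879 209.72176797]
 [  0.           0.           1.        ]] [[ 8.70000e-02  9.74000e-01 -2.11000e-01  3.74138e+02]
 [-9.96000e-01  8.60000e-02 -1.50000e-02 -1.86900e+01]
 [ 3.00000e-03  2.12000e-01  9.77000e-01  1.17064e+03]
 [ 0.00000e+00  0.00000e+00  0.00000e+00  1.00000e+00]] ['img', 'intrinsics', 'T']
```

View pics/top0.png

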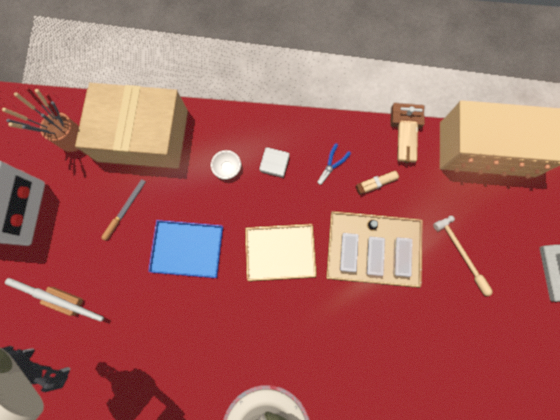

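View pics/scene0.png

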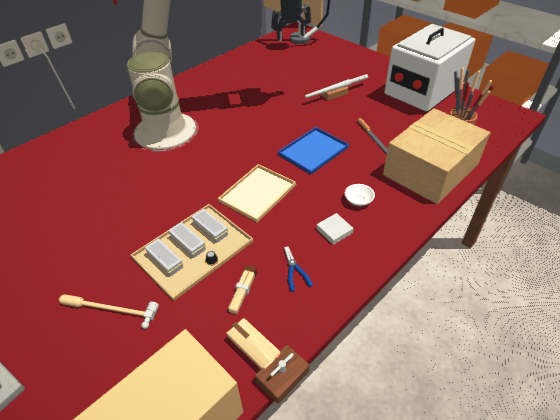

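Run:
```python
from rig import ctrl
import cv2, numpy as np
for t in ("tin_a_mid","delivery_tray","tray_loose","tray_fast","eye_loupe","pliers","chasing_hammer","flat_file","bench_block"):
    r=ctrl.regions_of("top",t)
    for i,d in enumerate(r[:4]):
        m=d["region"].astype(np.uint8); cs,_=cv2.findContours(m,0,2)
        c=max(cs,key=cv2.contourArea); print(t,round(d["score"],2),np.round(d["box"]),m.sum(), [tuple(np.round(v,1)) if not np.isscalar(v) else round(v,1) for v in cv2.minAreaRect(c)])
        np.save(f"reg_{t}_{i}.npy",m)
```

```text
tin_a_mid 0.69 [340. 233. 358. 274.] 629 [(np.float64(348.3), np.float64(251.9)), (np.float64(16.8), np.float64(38.1)), 3.6]
delivery_tray 0.9 [328. 215. 419. 285.] 4289 [(np.float64(375.0), np.float64(248.5)), (np.float64(95.3), np.float64(67.9)), 4.8]
tray_loose 0.95 [147. 219. 220. 278.] 3609 [(np.float64(185.0), np.float64(248.2)), (np.float64(69.0), np.float64(54.2)), 6.6]
tray_fast 0.65 [245. 226. 316. 283.] 3575 [(np.float64(279.2), np.float64(251.8)), (np.float64(54.1), np.float64(68.6)), 86.7]
pliers 0.49 [317. 146. 350. 184.] 251 [(np.float64(331.0), np.float64(165.7)), (np.float64(18.3), np.float64(42.1)), 31.6]
pliers 0.38 [328. 210. 420. 286.] 4143 [(np.float64(375.3), np.float64(248.6)), (np.float64(95.6), np.float64(67.2)), 5.3]
chasing_hammer 0.59 [434. 215. 491. 293.] 469 [(np.float64(467.3), np.float64(254.9)), (np.float64(90.0), np.float64(19.0)), 53.7]
flat_file 0.61 [100. 181. 146. 242.] 404 [(np.float64(122.5), np.float64(209.7)), (np.float64(7.2), np.float64(69.3)), 34.6]
flat_file 0.41 [147. 222. 221. 278.] 3499 [(np.float64(185.1), np.float64(248.2)), (np.float64(69.1), np.float64(52.4)), 5.0]
bench_block 0.59 [259. 145. 289. 174.] 570 [(np.float64(273.9), np.float64(161.5)), (np.float64(24.2), np.float64(24.3)), 15.9]
```

Top view: the tins are near (349,252), (376,256) and (403,257) in the cardboard tray. The loupe is at (373,225), the blue tray at (186,249) and the wooden tray at (280,252). I'll fit the poses with the known sizes.

```bash
cat > fit.py <<'E'
import numpy as np, cv2
from scipy.optimize import minimize
def proj(P,K,T):
    Ti=np.linalg.inv(T); p=np.c_[P,np.ones(len(P))]@Ti.T
    q=np.c_[p[:,0],-p[:,1],-p[:,2]]@K.T
    return q[:,:2]/q[:,2:]
def backproj(uv,z,K,T):
    d=np.linalg.inv(K)@np.r_[uv,1]; d=np.array([d[0],-d[1],-d[2]]); d=T[:3,:3]@d; o=T[:3,3]
    return o+d*(z-o[2])/d[2]
def box(x,y,yaw,lx,ly,z0,z1):
    c,s=np.cos(yaw),np.sin(yaw)
    return np.array([[x+c*a-s*b,y+s*a+c*b,z] for a in(-lx/2,lx/2) for b in(-ly/2,ly/2) for z in(z0,z1)])
S=8
def hullmask(P,K,T,shape=(420,560)):
    h=cv2.convexHull(proj(P,K,T).astype(np.float32))[:,0]
    m=np.zeros((shape[0],shape[1]),np.uint8)
    return h
def iou_fit(mask,size,x0,K,T):
    lx,ly,z0,z1=size
    ys,xs=np.nonzero(mask); a,b=max(xs.min()-8,0),max(ys.min()-8,0); w,h=xs.max()+8-a,ys.max()+8-b
    sub=mask[b:b+h,a:a+w].astype(float)
    def cost(p):
        hh=(cv2.convexHull(proj(box(p[0],p[1],p[2]/100,lx,ly,z0,z1),K,T).astype(np.float32))[:,0]-[a,b]+0.5)*S-0.5
        m=np.zeros((h*S,w*S),np.uint8); cv2.fillPoly(m,[np.round(hh*16).astype(np.int32)],1,shift=4)
        m=cv2.resize(m.astype(np.float32),(w,h),interpolation=cv2.INTER_AREA)
        return np.abs(m-sub).sum()/sub.sum()
    r=minimize(cost,[x0[0],x0[1],x0[2]*100],method="Nelder-Mead",options=dict(initial_simplex=[[x0[0],x0[1],x0[2]*100],[x0[0]+10,x0[1],x0[2]*100],[x0[0],x0[1]+10,x0[2]*100],[x0[0],x0[1],x0[2]*100+10]],xatol=.05,fatol=1e-4))
    return r.x*[1,1,.01],r.fun
E
python3 - <<'E'
from fit import *
import cv2
for n in("top","scene"):
    d=np.load(f"{n}0.npz"); img,K,T=d["img"],d["K"],d["T"]
    hsv=cv2.cvtColor(img,cv2.COLOR_RGB2HSV).astype(int); H,Sa,V=hsv[...,0],hsv[...,1],hsv[...,2]
    blue=((H>95)&(H<130)&(Sa>120)).astype(np.uint8)
    pale=((H>12)&(H<40)&(Sa>20)&(V>140)).astype(np.uint8)
    gray=((Sa<45)&(V>90)).astype(np.uint8)
    print(n)
    g={"top":dict(blue=(185,248),fast=(280,252),deliv=(332,250),t1=(349,252),t2=(376,256),t3=(403,257)),
       "scene":dict(blue=(313,150),fast=(257,192),deliv=(190,283),t1=(211,224),t2=(187,239),t3=(164,256))}[n]
    for k,(u,v) in g.items():
        m={"b":blue,"f":pale,"d":pale,"t":gray}[k[0]]
        nn,lab,st,cen=cv2.connectedComponentsWithStats(m)
        l=lab[v,u]
        if l==0:
            print(k,"none",img[v,u],hsv[v,u]);
            sub=lab[v-6:v+7,u-6:u+7]; l=np.bincount(sub[sub>0]).argmax()
        mm=(lab==l).astype(np.uint8)
        cs,_=cv2.findContours(mm,0,2); mm=np.zeros_like(mm); cv2.drawContours(mm,[max(cs,key=cv2.contourArea)],-1,1,-1)
        size=dict(b=(155,200,0,15),f=(155,200,0,15),d=(200,274,0,14),t=(110,46,3,37))[k[0]]
        yy,xx=np.nonzero(mm)
        P=backproj((xx.mean(),yy.mean()),size[3],K,T)
        best=min((iou_fit(mm,size,(P[0],P[1],y),K,T) for y in(-.3,-.1,0.1)),key=lambda r:r[1])
        print(k,mm.sum(),best[0].round(3),round(best[1],3))
E
```

```text
top
blue 3396 [ 4.80592e+02  2.84610e+02 -4.00000e-03] 0.055
fast 3594 [4.95706e+02 5.33800e+00 1.47000e-01] 0.017
deliv 6229 [ 5.30616e+02 -2.74832e+02 -5.00000e-03] 0.015
t1 633 [ 5.11160e+02 -1.97093e+02 -1.00000e-02] 0.069
t2 641 [ 5.07362e+02 -2.75603e+02  1.70000e-02] 0.104
t3 643 [ 5.12252e+02 -3.55851e+02 -4.80000e-02] 0.152
scene
blue 1763 [4.80610e+02 2.88035e+02 3.00000e-03] 0.04
fast 2291 [4.94182e+02 1.22680e+01 1.42000e-01] 0.055
deliv 4997 [ 5.29764e+02 -2.73473e+02 -6.00000e-03] 0.175
t1 499 [ 4.93710e+02 -1.87528e+02 -8.50000e-02] 0.397
t2 635 [ 5.04558e+02 -2.72949e+02 -4.00000e-02] 0.184
t3 586 [ 4.93521e+02 -3.47730e+02 -4.10000e-02] 0.333
```

Run:
```python
from fit import *
import cv2
objs=[(480.6,286,-.003,155,200,0,15),(495.3,6.5,.146,155,200,0,15),(530.5,-274.6,-.005,200,274,0,14),(511,-196.8,-.005,110,46,3,37),(508,-275.3,-.005,110,46,3,37),(510,-354.3,-.005,110,46,3,37)]
for n,(a,b,c,d_) in (("top",(325,205,430,290)),("scene",(125,195,258,300))):
    d=np.load(f"{n}0.npz"); img,K,T=d["img"][:,:,::-1].copy(),d["K"],d["T"]
    f=6
    im=cv2.resize(img[b:d_,a:c],None,fx=f,fy=f,interpolation=cv2.INTER_CUBIC)
    for o in objs:
        for zz,col in ((o[6],(0,255,0)),(o[5],(255,0,255))):
            P=box(*o[:5],zz,zz)[[0,2,6,4]]; P[:,2]=zz
            q=(proj(P,K,T)-[a,b]+.5)*f-.5
            cv2.polylines(im,[np.round(q).astype(np.int32)],True,col,1)
    cv2.imwrite(f"pics/ov_{n}.png",im); print(im.shape)
```

```text
(510, 630, 3)
(630, 798, 3)
```

View pics/ov_top.png

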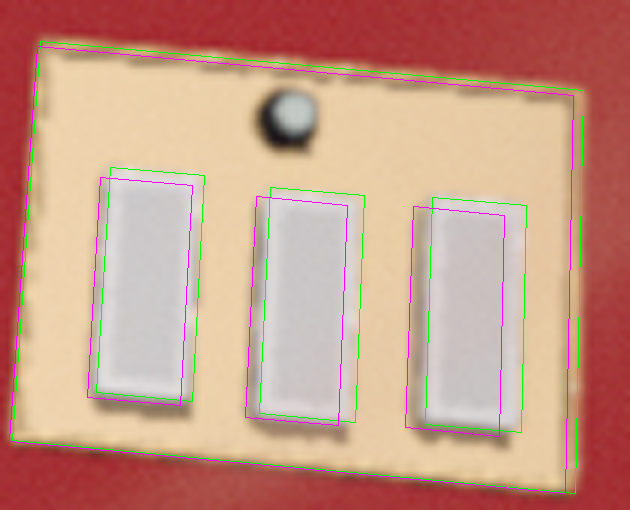

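View pics/ov_scene.png

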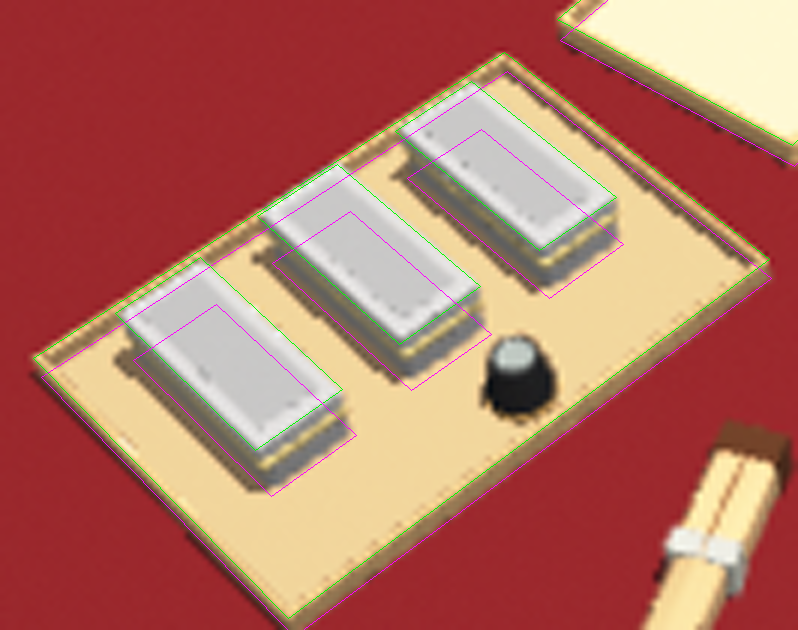

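The outlines match the tray and lids within a few mm. The tool's y points down, so the jog's only rotation is about the vertical. Before planning the tipping, I need to see how the arm behaves at the edge of its reach.

```bash
cat > h.py <<'E'
import numpy as np
from scipy.spatial.transform import Rotation as R
from rig import ctrl
def st():
    s=ctrl.sense(); q=s["ee_rot"]; Rm=R.from_quat([q[1],q[2],q[3],q[0]]).as_matrix(); return s,Rm
def show():
    s,Rm=st()
    print("t",round(s["time_s"],2),"pos",s["eef_pos"].round(1),"xaz",round(np.degrees(np.arctan2(Rm[1,0],Rm[0,0])),2),"tool y",Rm[:,1].round(3),"tool x",Rm[:,0].round(3),"q",s["joints"].round(3),"F",s["force"].round(2),"M",s["wrist_torque"].round(3),"grip",round(s["grip_width"]*85.4,1))
def to(p,az=None):
    s,Rm=st(); off=Rm.T@(np.array(p)-s["eef_pos"])/1000
    out="offset "+str(off.round(4).tolist())
    if az is not None:
        d=(az-np.degrees(np.arctan2(Rm[1,0],Rm[0,0]))+180)%360-180
        out+=" yaw %.4f"%(-np.radians(d))
    print(p,az,out)
E
python3 -c "
from h import *
show(); to((400,-100,330),90)"
```

```text
t 0.55 pos [180.4 493.  248.3] xaz 69.9 tool y [-0. -0. -1.] tool x [ 0.344  0.939 -0.   ] q [ 0.997  0.313  1.498  0.     1.331 -0.223] F [-0.04 -0.38  0.39] M [-0.007  0.012 -0.01 ] grip 85.4
(400, -100, 330) 90 offset [-0.4814, -0.0817, -0.41] yaw -0.3508
```

Emit:
{"api": "jog_arm", "payload": {"targets": [{"offset": [-0.48,-0.08,-0.41],"yaw": -0.35},{"offset": [-0.48,-0.08,-0.41],"yaw": -0.35},{"offset": [-0.48,-0.08,-0.41],"yaw": -0.35},{"offset": [-0.48,-0.08,-0.41],"yaw": -0.35},{"offset": [-0.48,-0.08,-0.41],"yaw": -0.35},{"offset": [-0.48,-0.08,-0.41],"yaw": -0.35},{"offset": [-0.48,-0.08,-0.41],"yaw": -0.35},{"offset": [-0.48,-0.08,-0.41],"yaw": -0.35},{"offset": [-0.48,-0.08,-0.41],"yaw": -0.35},{"offset": [-0.48,-0.08,-0.41],"yaw": -0.35},{"offset": [-0.48,-0.08,-0.41],"yaw": -0.35},{"offset": [-0.48,-0.08,-0.41],"yaw": -0.35}]}}

```text
time_s: 1.55
eef_pos: [350.3, 34.9, 310.6]
ee_rot: [-0.5, 0.501, 0.5, -0.5]
force: [1.1, 0.5, 0.5]
grip_width: 0.999
```

```bash
python3 -c "
from h import *
show(); to((500,-100,330),90)"
```

```text
t 1.55 pos [350.3  34.9 310.6] xaz 89.94 tool y [ 0.001 -0.    -1.   ] tool x [ 0.001  1.    -0.   ] q [-0.238 -0.132  1.826  0.     1.447 -1.807] F [1.07 0.48 0.49] M [ 0.076 -0.064  0.012] grip 85.3
(500, -100, 330) 90 offset [-0.1347, -0.0192, -0.1499] yaw -0.0010
```

Emit:
{"api": "jog_arm", "payload": {"targets": [{"offset": [0,0,-0.35],"yaw": 0},{"offset": [0,0,-0.35],"yaw": 0},{"offset": [0,0,-0.35],"yaw": 0},{"offset": [0,0,-0.35],"yaw": 0},{"offset": [0,0,-0.35],"yaw": 0},{"offset": [0,0,-0.35],"yaw": 0},{"offset": [0,0,-0.35],"yaw": 0},{"offset": [0,0,-0.35],"yaw": 0},{"offset": [0,0,-0.35],"yaw": 0}]}}

```text
time_s: 2.3
eef_pos: [702.7, 34.3, 309.0]
ee_rot: [0.5, -0.5, -0.5, 0.5]
force: [-0.6, 0.0, 0.1]
grip_width: 0.997
```

```bash
python3 -c "
from h import *
show()"
```

```text
t 2.3 pos [702.7  34.3 309. ] xaz 89.93 tool y [-0.  0. -1.] tool x [0.001 1.    0.   ] q [-0.117  0.737  0.683 -0.     1.722 -1.687] F [-0.56  0.04  0.07] M [-0.01  -0.004 -0.02 ] grip 85.1
```

Emit:
{"api": "jog_arm", "payload": {"targets": [{"offset": [0,0,-0.2],"yaw": 0},{"offset": [0,0,-0.2],"yaw": 0},{"offset": [0,0,-0.2],"yaw": 0}]}}

```text
time_s: 2.55
eef_pos: [768.8, 33.0, 301.3]
ee_rot: [-0.498, 0.503, 0.503, -0.496]
force: [66.6, -3.2, 41.7]
grip_width: 0.999
```

```bash
python3 -c "
from h import *
show()"
```

```text
t 2.55 pos [768.8  33.  301.3] xaz 89.92 tool y [ 0.012  0.001 -1.   ] tool x [0.001 1.    0.001] q [-0.11   1.016  0.186  0.002  1.928 -1.678] F [66.58 -3.18 41.69] M [-0.094 -3.13   0.022] grip 85.3
```

Emit:
{"api": "jog_arm", "payload": {"targets": [{"offset": [0,0,-0.04],"yaw": 0},{"offset": [0,0,-0.04],"yaw": 0},{"offset": [0,0,-0.04],"yaw": 0}]}}

```text
time_s: 2.8
eef_pos: [778.9, 31.7, 289.4]
ee_rot: [-0.493, 0.508, 0.508, -0.491]
force: [-2.2, 0.5, 1.7]
grip_width: 0.998
```

```bash
python3 -c "
from h import *
show(); to((600,34,330),90)"
```

```text
t 2.8 pos [778.9  31.7 289.4] xaz 89.92 tool y [ 0.032  0.002 -0.999] tool x [0.001 1.    0.002] q [-0.111  1.031  0.186  0.005  1.892 -1.678] F [-2.25  0.55  1.69] M [0.043 0.105 0.043] grip 85.3
(600, 34, 330) 90 offset [0.0022, -0.0463, 0.1775] yaw -0.0014
```

Emit:
{"api": "jog_arm", "payload": {"targets": [{"offset": [0,-0.2,-0.45],"yaw": 0},{"offset": [0,-0.2,-0.45],"yaw": 0},{"offset": [0,-0.2,-0.45],"yaw": 0},{"offset": [0,-0.2,-0.45],"yaw": 0}]}}

```text
time_s: 3.13
eef_pos: [781.7, 26.6, 299.6]
ee_rot: [-0.485, 0.515, 0.515, -0.484]
force: [-0.0, 0.4, -0.0]
grip_width: 1.001
```

```bash
python3 -c "
from h import *
show()"
```

```text
t 3.13 pos [781.7  26.6 299.6] xaz 89.92 tool y [ 0.061  0.002 -0.998] tool x [0.001 1.    0.002] q [-0.118  1.018  0.186  0.01   1.876 -1.684] F [-0.04  0.41 -0.  ] M [ 0.025  0.048 -0.068] grip 85.5
```

Pushing past the outer reach makes the arm trade orientation for position, so each short call adds a lasting tilt of about 1.5°. With the tool tilted about 14° about the jaw axis, a level-gripped tin tips about 28° when I yaw it half a turn, so I'll build up that tilt.

Emit:
{"api": "jog_arm", "payload": {"targets": [{"offset": [0,-0.15,-0.45],"yaw": 0},{"offset": [0,-0.15,-0.45],"yaw": 0}]}}

```text
time_s: 3.3
eef_pos: [789.1, 24.2, 299.4]
ee_rot: [-0.478, 0.522, 0.522, -0.476]
force: [-0.3, -0.3, 0.2]
grip_width: 1.001
```

```bash
python3 -c "
from h import *
show()"
```

```text
t 3.3 pos [789.1  24.2 299.4] xaz 89.92 tool y [ 0.09   0.003 -0.996] tool x [0.001 1.    0.003] q [-0.121  1.019  0.186  0.014  1.846 -1.686] F [-0.28 -0.32  0.15] M [0.036 0.075 0.013] grip 85.5
```

Emit:
{"api": "jog_arm", "payload": {"targets": [{"offset": [0,-0.15,-0.45],"yaw": 0},{"offset": [0,-0.15,-0.45],"yaw": 0}]}}

```text
time_s: 3.47
eef_pos: [795.4, 22.1, 301.6]
ee_rot: [-0.471, 0.529, 0.529, -0.468]
force: [-0.5, 0.1, 0.4]
grip_width: 1.001
```

```bash
python3 -c "
from h import *
show()"
```

```text
t 3.47 pos [795.4  22.1 301.6] xaz 89.92 tool y [ 0.119  0.003 -0.993] tool x [0.001 1.    0.003] q [-0.124  1.017  0.187  0.018  1.82  -1.688] F [-0.49  0.09  0.45] M [0.01  0.062 0.029] grip 85.5
```

Emit:
{"api": "jog_arm", "payload": {"targets": [{"offset": [0,-0.12,-0.45],"yaw": 0},{"offset": [0,-0.12,-0.45],"yaw": 0}]}}

```text
time_s: 3.63
eef_pos: [802.4, 20.2, 301.9]
ee_rot: [-0.463, 0.535, 0.536, -0.46]
force: [-0.1, 0.4, -0.9]
grip_width: 0.997
```

Emit:
{"api": "jog_arm", "payload": {"targets": [{"offset": [0,-0.1,-0.45],"yaw": 0},{"offset": [0,-0.1,-0.45],"yaw": 0}]}}

```text
time_s: 3.8
eef_pos: [809.8, 18.4, 301.0]
ee_rot: [-0.456, 0.541, 0.543, -0.453]
force: [-0.7, 0.2, 0.5]
grip_width: 0.999
```

Emit:
{"api": "jog_arm", "payload": {"targets": [{"offset": [0,-0.1,-0.45],"yaw": 0},{"offset": [0,-0.1,-0.45],"yaw": 0}]}}

```text
time_s: 3.97
eef_pos: [816.3, 16.8, 302.3]
ee_rot: [-0.448, 0.547, 0.549, -0.445]
force: [0.1, 0.1, 0.6]
grip_width: 0.996
```

Emit:
{"api": "jog_arm", "payload": {"targets": [{"offset": [0,-0.08,-0.45],"yaw": 0},{"offset": [0,-0.08,-0.45],"yaw": 0}]}}

```text
time_s: 4.13
eef_pos: [823.4, 15.3, 302.8]
ee_rot: [-0.44, 0.554, 0.555, -0.437]
force: [0.0, 1.2, 0.9]
grip_width: 1.0
```

Emit:
{"api": "jog_arm", "payload": {"targets": [{"offset": [0,-0.08,-0.45],"yaw": 0},{"offset": [0,-0.08,-0.45],"yaw": 0}]}}

```text
time_s: 4.3
eef_pos: [829.7, 13.9, 305.3]
ee_rot: [-0.433, 0.56, 0.562, -0.429]
force: [-0.4, -0.5, -0.3]
grip_width: 0.998
```

```bash
python3 -c "
from h import *
show(); to((510,-196,160),90); to((600,-100,200),90)"
```

```text
t 4.3 pos [829.7  13.9 305.3] xaz 89.95 tool y [ 0.258  0.006 -0.966] tool x [0.001 1.    0.006] q [-0.136  1.02   0.187  0.041  1.676 -1.695] F [-0.42 -0.5  -0.26] M [-0.028  0.178  0.009] grip 85.3
(510, -196, 160) 90 offset [-0.211, 0.0568, 0.3459] yaw -0.0008
(600, -100, 200) 90 offset [-0.1147, 0.0419, 0.2488] yaw -0.0008
```

Emit:
{"api": "jog_arm", "payload": {"targets": [{"offset": [-0.211,0.08,0.34],"yaw": 0},{"offset": [-0.211,0.08,0.34],"yaw": 0},{"offset": [-0.211,0.08,0.34],"yaw": 0},{"offset": [-0.211,0.08,0.34],"yaw": 0},{"offset": [-0.211,0.08,0.34],"yaw": 0},{"offset": [-0.211,0.08,0.34],"yaw": 0},{"offset": [-0.211,0.08,0.34],"yaw": 0},{"offset": [-0.211,0.08,0.34],"yaw": 0},{"offset": [-0.211,0.08,0.34],"yaw": 0},{"offset": [-0.211,0.08,0.34],"yaw": 0},{"offset": [-0.211,0.08,0.34],"yaw": 0},{"offset": [-0.211,0.08,0.34],"yaw": 0}], "fingers": 0.062, "grip_force": 30}}

```text
time_s: 5.3
eef_pos: [517.2, -197.4, 136.6]
ee_rot: [-0.435, 0.559, 0.56, -0.429]
force: [-0.4, -0.0, 0.6]
grip_width: 0.727
```

```bash
python3 -c "
from h import *
show(); to((509.5,-196,50),90); to((509.5,-196,24),90)"
```

```text
t 5.3 pos [ 517.2 -197.4  136.6] xaz 89.76 tool y [ 0.254  0.007 -0.967] tool x [0.004 1.    0.008] q [-0.647  0.387  1.732  0.216  0.832 -2.343] F [-0.37 -0.02  0.58] M [0.023 0.19  0.05 ] grip 62.1
(509.5, -196, 50) 90 offset [0.0007, 0.0818, 0.0294] yaw -0.0041
(509.5, -196, 24) 90 offset [0.0005, 0.1069, 0.036] yaw -0.0041
```

Emit:
{"api": "jog_arm", "payload": {"targets": [{"offset": [0.001,0.041,0.017],"yaw": -0.004},{"offset": [0.001,0.075,0.028],"yaw": -0.004},{"offset": [0.0005,0.095,0.033],"yaw": -0.004},{"offset": [0.0005,0.107,0.036],"yaw": -0.004},{"offset": [0.0005,0.107,0.036],"yaw": -0.004}]}}

```text
time_s: 5.72
eef_pos: [508.8, -195.3, 21.7]
ee_rot: [-0.436, 0.557, 0.561, -0.43]
force: [-0.2, -0.0, -0.0]
grip_width: 0.727
```

Run:
```python
from h import *
import cv2
show()
c=ctrl.capture("scene"); im=c["img"][150:330,80:340,::-1]
cv2.imwrite("pics/g1.png",cv2.resize(im,None,fx=3,fy=3,interpolation=2))
```

```text
t 5.72 pos [ 508.8 -195.3   21.7] xaz 89.98 tool y [ 0.251  0.009 -0.968] tool x [0.   1.   0.01] q [-0.654  0.568  1.83   0.302  0.568 -2.463] F [-0.17 -0.02 -0.01] M [0.015 0.095 0.007] grip 62.1
```

View pics/g1.png

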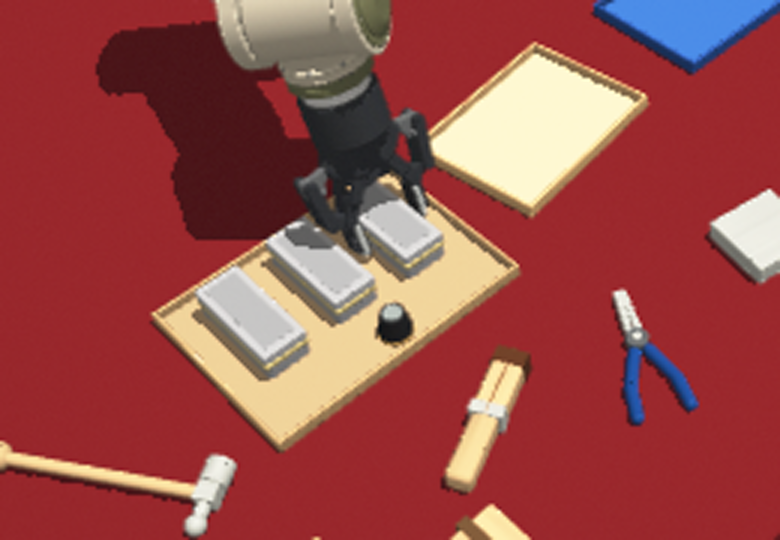

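The fingers stand on either side of the near tin (image (385,235)), clear of its neighbour. I'll close on it.

Emit:
{"api": "jog_arm", "payload": {"targets": [{"offset": [0,-0.002,0],"yaw": 0},{"offset": [0,-0.002,0],"yaw": 0},{"offset": [0,-0.002,0],"yaw": 0},{"offset": [0,-0.002,0],"yaw": 0},{"offset": [0,-0.002,0],"yaw": 0},{"offset": [0,-0.002,0],"yaw": 0}], "fingers": 0.02, "grip_force": 30}}

```text
time_s: 6.27
eef_pos: [509.8, -196.3, 27.0]
ee_rot: [-0.433, 0.559, 0.561, -0.43]
force: [-1.7, 1.0, 7.7]
grip_width: 0.536
```

```bash
python3 -c "
from h import *
show(); to((480,-196,170)); to((509,-196,170))"
```

```text
t 6.27 pos [ 509.8 -196.3   27. ] xaz 90.0 tool y [ 0.255  0.006 -0.967] tool x [0.    1.    0.006] q [-0.654  0.558  1.828  0.299  0.573 -2.461] F [-1.72  0.97  7.67] M [-0.007  0.141 -0.008] grip 45.8
(480, -196, 170) None offset [0.0012, -0.1459, -0.0076]
(509, -196, 170) None offset [0.0012, -0.1385, -0.0357]
```

Emit:
{"api": "jog_arm", "payload": {"targets": [{"offset": [0,-0.03,-0.008],"yaw": 0},{"offset": [0.001,-0.07,-0.018],"yaw": 0},{"offset": [0.001,-0.11,-0.028],"yaw": 0},{"offset": [0.001,-0.138,-0.036],"yaw": 0.12},{"offset": [0.001,-0.138,-0.036],"yaw": 0.24},{"offset": [0.001,-0.138,-0.036],"yaw": 0.36},{"offset": [0.001,-0.138,-0.036],"yaw": 0.48},{"offset": [0.001,-0.138,-0.036],"yaw": 0.6},{"offset": [0.001,-0.138,-0.036],"yaw": 0.72},{"offset": [0.001,-0.138,-0.036],"yaw": 0.84},{"offset": [0.001,-0.138,-0.036],"yaw": 0.96},{"offset": [0.001,-0.138,-0.036],"yaw": 1.08}]}}

```text
time_s: 7.27
eef_pos: [509.2, -195.9, 169.9]
ee_rot: [-0.661, 0.7, 0.257, -0.079]
force: [0.7, -0.3, -3.2]
grip_width: 0.534
```

Run:
```python
from h import *
import cv2
show()
c=ctrl.capture("scene"); im=c["img"][100:330,80:340,::-1]
cv2.imwrite("pics/g2.png",cv2.resize(im,None,fx=2.5,fy=2.5,interpolation=2))
```

```text
t 7.27 pos [ 509.2 -195.9  169.9] xaz 28.52 tool y [ 0.255  0.006 -0.967] tool x [0.855 0.465 0.228] q [-0.654  0.326  1.721  0.205  0.903 -1.25 ] F [ 0.73 -0.3  -3.19] M [-0.006  0.276 -0.003] grip 45.6
```

View pics/g2.png

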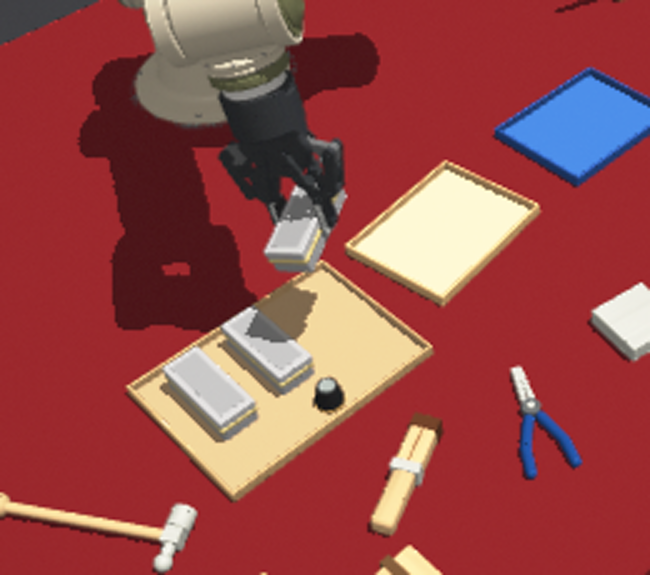

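The tin is held at 45.6 mm opening and hangs free at about (300,230), carrying 3.2 N. I'll continue the half turn.

Emit:
{"api": "jog_arm", "payload": {"targets": [{"offset": [0,0,0],"yaw": 0.12},{"offset": [0,0,0],"yaw": 0.24},{"offset": [0,0,0],"yaw": 0.36},{"offset": [0,0,0],"yaw": 0.48},{"offset": [0,0,0],"yaw": 0.6},{"offset": [0,0,0],"yaw": 0.72},{"offset": [0,0,0],"yaw": 0.84},{"offset": [0,0,0],"yaw": 0.96},{"offset": [0,0,0],"yaw": 1.08},{"offset": [0,0,0],"yaw": 1.2},{"offset": [0,0,0],"yaw": 1.32},{"offset": [0,0,0],"yaw": 1.44}]}}

```text
time_s: 8.32
eef_pos: [509.0, -195.7, 170.1]
ee_rot: [0.665, -0.577, 0.246, -0.405]
force: [-0.3, 0.5, -2.5]
grip_width: 0.537
```

Emit:
{"api": "jog_arm", "payload": {"targets": [{"offset": [0,0,0],"yaw": 0.12},{"offset": [0,0,0],"yaw": 0.24},{"offset": [0,0,0],"yaw": 0.36},{"offset": [0,0,0],"yaw": 0.48},{"offset": [0,0,0],"yaw": 0.6},{"offset": [0,0,0],"yaw": 0.62},{"offset": [0,0,0],"yaw": 0.62},{"offset": [0,0,0],"yaw": 0.62},{"offset": [0,0,0],"yaw": 0.62},{"offset": [0,0,0],"yaw": 0.62},{"offset": [0,0,0],"yaw": 0.62}]}}

```text
time_s: 9.23
eef_pos: [509.0, -195.7, 170.0]
ee_rot: [-0.559, 0.426, -0.437, 0.561]
force: [-0.2, -0.5, -2.7]
grip_width: 0.534
```

Run:
```python
from h import *
import cv2
show(); to((509.5,-196,90),-90);to((509.5,-196,56),-90); to((509.5,-196,28),-90)
c=ctrl.capture("scene"); im=c["img"][100:330,80:340,::-1]
cv2.imwrite("pics/g3.png",cv2.resize(im,None,fx=2.5,fy=2.5,interpolation=2))
```

```text
t 9.23 pos [ 509.  -195.7  170. ] xaz -90.71 tool y [ 0.255  0.006 -0.967] tool x [-0.012 -1.    -0.01 ] q [-0.654  0.325  1.721  0.205  0.903  0.819] F [-0.24 -0.47 -2.69] M [0.028 0.185 0.038] grip 45.6
(509.5, -196, 90) -90 offset [0.0011, 0.0775, -0.0199] yaw -0.0124
(509.5, -196, 56) -90 offset [0.0014, 0.1104, -0.0285] yaw -0.0124
(509.5, -196, 28) -90 offset [0.0017, 0.1375, -0.0356] yaw -0.0124
```

View pics/g3.png

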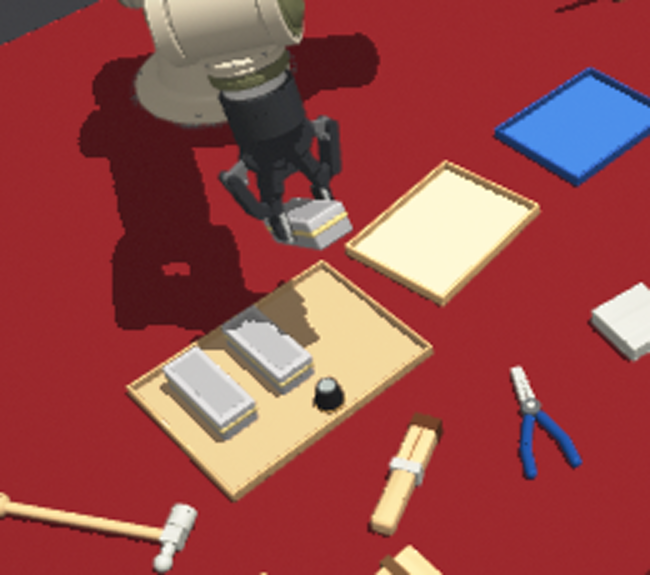

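The tin is tipped about 30° with its −x end down. I'll press it flat in the same grip at this yaw, so the way back tips it the other way.

Emit:
{"api": "jog_arm", "payload": {"targets": [{"offset": [0.001,0.035,-0.009],"yaw": -0.012},{"offset": [0.001,0.075,-0.019],"yaw": -0.012},{"offset": [0.001,0.1,-0.026],"yaw": -0.012},{"offset": [0.0015,0.112,-0.029],"yaw": -0.012},{"offset": [0.0015,0.117,-0.03],"yaw": -0.012},{"offset": [0.0015,0.122,-0.0315],"yaw": -0.012},{"offset": [0.0015,0.126,-0.0325],"yaw": -0.012},{"offset": [0.0015,0.13,-0.0335],"yaw": -0.012}]}}

```text
time_s: 9.95
eef_pos: [513.8, -196.8, 39.5]
ee_rot: [-0.562, 0.427, -0.43, 0.562]
force: [13.1, 8.4, 20.1]
grip_width: 0.533
```

Run:
```python
from h import *
import cv2
show(); to((509.5,-196,28.5),-90)
c=ctrl.capture("scene"); im=c["img"][100:330,80:340,::-1]
cv2.imwrite("pics/g4.png",cv2.resize(im,None,fx=2.5,fy=2.5,interpolation=2))
```

```text
t 9.95 pos [ 513.8 -196.8   39.5] xaz -90.14 tool y [ 0.265  0.002 -0.964] tool x [-0.002 -1.    -0.003] q [-0.651  0.538  1.819  0.295  0.591  0.693] F [13.13  8.45 20.12] M [ 1.464 -2.315 -0.01 ] grip 45.5
(509.5, -196, 28.5) -90 offset [-0.0008, 0.0095, -0.007] yaw -0.0025
```

View pics/g4.png

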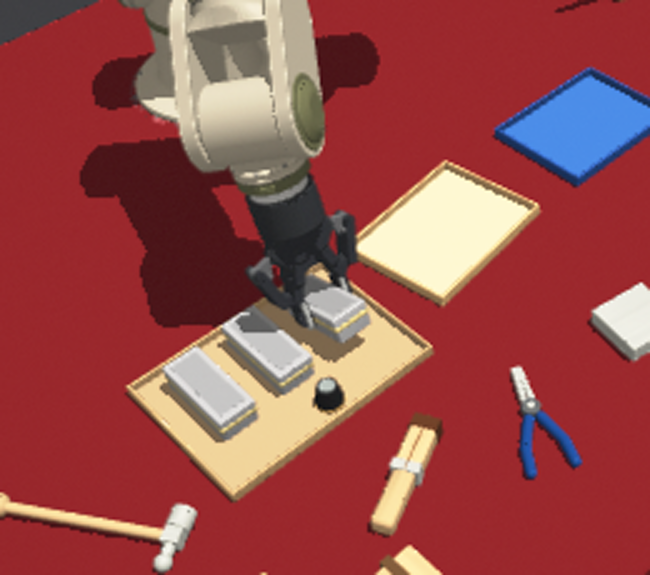

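Emit:
{"api": "jog_arm", "payload": {"targets": [{"offset": [0,0.005,-0.004],"yaw": 0},{"offset": [0,0.009,-0.006],"yaw": 0},{"offset": [0,0.012,-0.008],"yaw": 0},{"offset": [-0.001,0.014,-0.008],"yaw": 0},{"offset": [-0.001,0.014,-0.008],"yaw": 0}], "grip_force": 20}}

```text
time_s: 10.42
eef_pos: [513.9, -199.0, 27.2]
ee_rot: [-0.562, 0.427, -0.425, 0.567]
force: [9.3, -2.6, 12.4]
grip_width: 0.533
```

Run:
```python
from h import *
import cv2
show(); to((509.5,-196,28.5),-90)
c=ctrl.capture("scene"); im=c["img"][150:300,120:320,::-1]
cv2.imwrite("pics/g5.png",cv2.resize(im,None,fx=4,fy=4,interpolation=2))
```

```text
t 10.42 pos [ 513.9 -199.    27.2] xaz -90.18 tool y [ 0.275 -0.007 -0.961] tool x [-0.003 -1.     0.006] q [-0.654  0.559  1.83   0.317  0.547  0.664] F [ 9.25 -2.56 12.4 ] M [-0.345 -1.374 -0.088] grip 45.5
(509.5, -196, 28.5) -90 offset [-0.003, -0.0025, -0.0039] yaw -0.0032
```

View pics/g5.png

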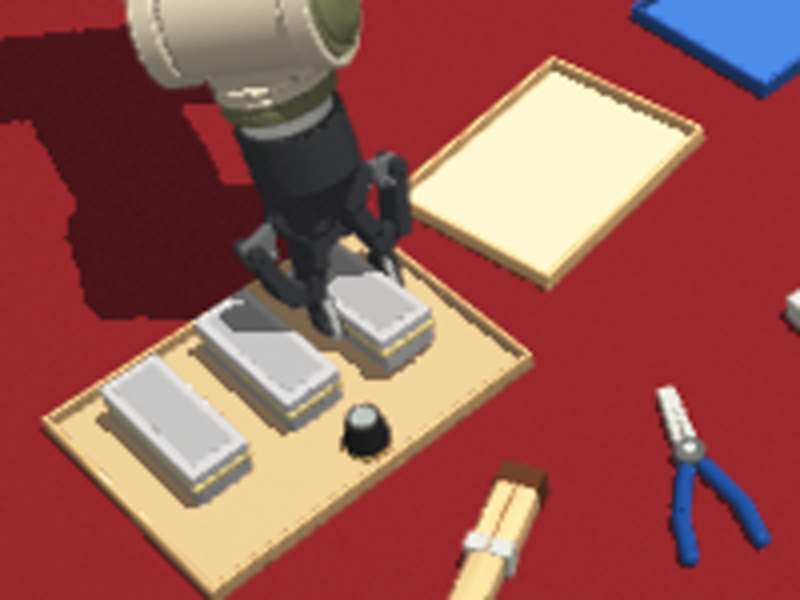

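Flat now, with about 12 N on the tray floor. Next I'll lift it level with a firmer grip and read the moment.

Emit:
{"api": "jog_arm", "payload": {"targets": [{"offset": [0,0,0],"yaw": 0},{"offset": [0,-0.03,0.008],"yaw": 0},{"offset": [0,-0.065,0.018],"yaw": 0},{"offset": [0,-0.1,0.028],"yaw": 0},{"offset": [0,-0.13,0.037],"yaw": 0},{"offset": [0,-0.137,0.039],"yaw": 0},{"offset": [0,-0.137,0.039],"yaw": 0},{"offset": [0,-0.137,0.039],"yaw": 0}], "grip_force": 30}}

```text
time_s: 11.13
eef_pos: [513.1, -197.8, 168.2]
ee_rot: [-0.562, 0.427, -0.426, 0.566]
force: [-0.2, 0.3, -3.5]
grip_width: 0.532
```

```bash
cat > meas.py <<'E'
from h import *
import cv2,sys
def run(name,k=5,box=(80,330,80,400)):
    Ms=[];Fs=[]
    for i in range(k):
        c=ctrl.capture("scene"); s=ctrl.sense(); Ms.append(s["wrist_torque"]);Fs.append(s["force"])
    Ms=np.array(Ms); print("M mean",Ms.mean(0).round(3),"sd",Ms.std(0).round(3),"F",np.mean(Fs,0).round(2))
    a,b,d,e=box; im=c["img"][a:b,d:e,::-1]; f=min(780/(e-d),580/(b-a))
    cv2.imwrite(f"pics/{name}.png",cv2.resize(im,None,fx=f,fy=f,interpolation=2)); show()
E
python3 -c "
from meas import *
run('m1'); "
```

```text
M mean [0.006 0.223 0.001] sd [0.007 0.022 0.02 ] F [-0.12 -0.26 -3.54]
t 11.38 pos [ 513.2 -197.8  168.1] xaz -90.17 tool y [ 0.273 -0.005 -0.962] tool x [-0.003 -1.     0.004] q [-0.653  0.329  1.725  0.213  0.874  0.801] F [ 0.11 -0.63 -2.79] M [-0.003  0.239  0.002] grip 45.3
```

View pics/m1.png

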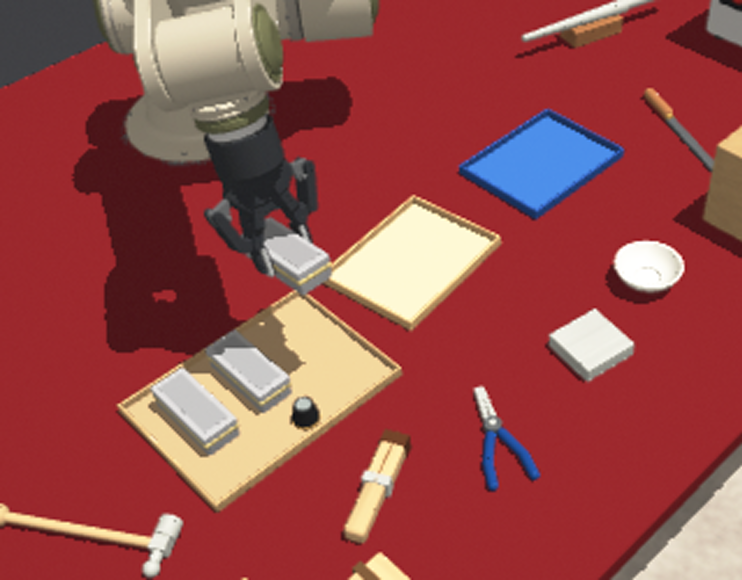

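M_y = 0.223 N·m with the tin level after its first end was down. I'll turn back so the other end goes down.

Emit:
{"api": "jog_arm", "payload": {"targets": [{"offset": [0,0,0],"yaw": -0.12},{"offset": [0,0,0],"yaw": -0.24},{"offset": [0,0,0],"yaw": -0.36},{"offset": [0,0,0],"yaw": -0.48},{"offset": [0,0,0],"yaw": -0.6},{"offset": [0,0,0],"yaw": -0.72},{"offset": [0,0,0],"yaw": -0.84},{"offset": [0,0,0],"yaw": -0.96},{"offset": [0,0,0],"yaw": -1.08},{"offset": [0,0,0],"yaw": -1.2},{"offset": [0,0,0],"yaw": -1.32},{"offset": [0,0,0],"yaw": -1.44}]}}

```text
time_s: 12.38
eef_pos: [513.0, -197.7, 167.2]
ee_rot: [0.704, -0.694, -0.052, -0.141]
force: [0.8, 0.6, -3.5]
grip_width: 0.531
```

Emit:
{"api": "jog_arm", "payload": {"targets": [{"offset": [0,0,0],"yaw": -0.12},{"offset": [0,0,0],"yaw": -0.24},{"offset": [0,0,0],"yaw": -0.36},{"offset": [0,0,0],"yaw": -0.48},{"offset": [0,0,0],"yaw": -0.6},{"offset": [0,0,0],"yaw": -0.72},{"offset": [0,0,0],"yaw": -0.84},{"offset": [0,0,0],"yaw": -0.96},{"offset": [0,0,0],"yaw": -1.08},{"offset": [0,0,0],"yaw": -1.2},{"offset": [0,0,0],"yaw": -1.32},{"offset": [0,0,0],"yaw": -1.44}]}}

```text
time_s: 13.38
eef_pos: [512.8, -197.6, 166.3]
ee_rot: [-0.494, 0.614, 0.505, -0.353]
force: [-0.5, -0.1, -2.3]
grip_width: 0.532
```

Emit:
{"api": "jog_arm", "payload": {"targets": [{"offset": [0,0,0],"yaw": -0.12},{"offset": [0,0,0],"yaw": -0.24},{"offset": [0,0,0],"yaw": -0.26},{"offset": [0,0,0],"yaw": -0.26},{"offset": [0,0,0],"yaw": -0.26},{"offset": [0,0,0],"yaw": -0.26},{"offset": [0,0,0],"yaw": -0.26}]}}

```text
time_s: 13.97
eef_pos: [512.8, -197.6, 166.3]
ee_rot: [-0.425, 0.563, 0.564, -0.43]
force: [-0.1, -0.7, -4.0]
grip_width: 0.532
```

```bash
python3 -c "
from meas import *
run('m2',2); to((460,20,200)) "
```

```text
M mean [ 0.035  0.198 -0.014] sd [0.008 0.031 0.009] F [-0.15  0.26 -2.82]
t 14.07 pos [ 512.8 -197.6  166.4] xaz 90.34 tool y [ 0.27  -0.003 -0.963] tool x [-0.006  1.    -0.005] q [-0.653  0.331  1.727  0.213  0.874 -2.351] F [ 0.16 -0.46 -3.1 ] M [ 0.027  0.167 -0.006] grip 45.6
(460, 20, 200) None offset [0.2177, -0.0473, 0.0402]
```

View pics/m2.png

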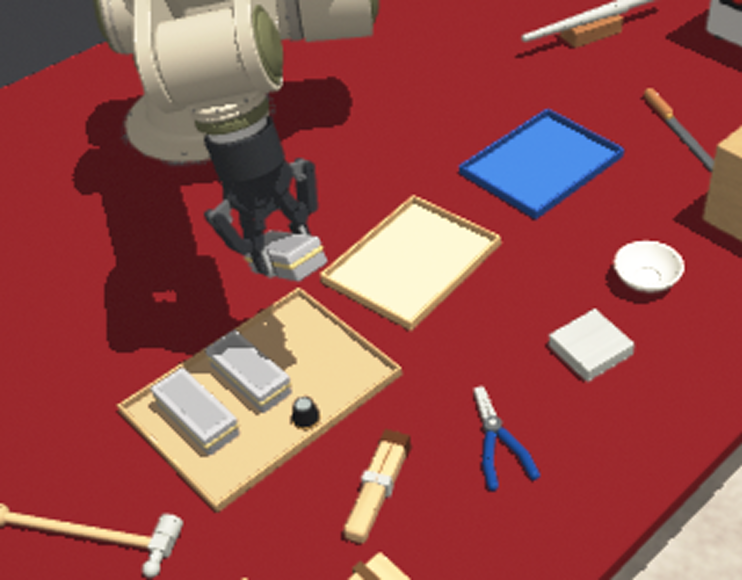

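Emit:
{"api": "jog_arm", "payload": {"targets": [{"offset": [0.018,-0.004,0.003],"yaw": 0.12},{"offset": [0.036,-0.008,0.007],"yaw": 0.24},{"offset": [0.054,-0.012,0.01],"yaw": 0.36},{"offset": [0.072,-0.016,0.013],"yaw": 0.48},{"offset": [0.09,-0.02,0.017],"yaw": 0.6},{"offset": [0.108,-0.024,0.02],"yaw": 0.72},{"offset": [0.126,-0.028,0.023],"yaw": 0.84},{"offset": [0.144,-0.032,0.027],"yaw": 0.96},{"offset": [0.162,-0.036,0.03],"yaw": 1.08},{"offset": [0.18,-0.04,0.033],"yaw": 1.2},{"offset": [0.198,-0.044,0.037],"yaw": 1.32},{"offset": [0.216,-0.047,0.04],"yaw": 1.44}]}}

```text
time_s: 15.07
eef_pos: [459.9, 19.1, 200.0]
ee_rot: [-0.692, 0.706, 0.142, 0.05]
force: [0.6, 0.1, -3.9]
grip_width: 0.534
```

Emit:
{"api": "jog_arm", "payload": {"targets": [{"offset": [0,0,0],"yaw": 0.12},{"offset": [0,0,0],"yaw": 0.24},{"offset": [0,0,0],"yaw": 0.36},{"offset": [0,0,0],"yaw": 0.48},{"offset": [0,0,0],"yaw": 0.6},{"offset": [0,0,0],"yaw": 0.72},{"offset": [0,0,0],"yaw": 0.84},{"offset": [0,0,0],"yaw": 0.96},{"offset": [0,0,0],"yaw": 1.08},{"offset": [0,0,0],"yaw": 1.2},{"offset": [0,0,0],"yaw": 1.32},{"offset": [0,0,0],"yaw": 1.44}]}}

```text
time_s: 16.07
eef_pos: [459.8, 19.1, 200.1]
ee_rot: [0.612, -0.496, 0.351, -0.505]
force: [1.1, -0.1, -2.4]
grip_width: 0.533
```

Emit:
{"api": "jog_arm", "payload": {"targets": [{"offset": [0,0,0],"yaw": 0.12},{"offset": [0,0,0],"yaw": 0.24},{"offset": [0,0,0],"yaw": 0.26},{"offset": [0,0,0],"yaw": 0.26},{"offset": [0,0,0],"yaw": 0.26}]}}

```text
time_s: 16.48
eef_pos: [459.7, 19.1, 200.1]
ee_rot: [-0.562, 0.427, -0.427, 0.565]
force: [-0.3, -0.1, -3.3]
grip_width: 0.532
```

```bash
python3 -c "
from meas import *
run('m3',5); to((495,6,60),-90) "
```

```text
M mean [ 0.008  0.308 -0.016] sd [0.052 0.019 0.026] F [ 0.08 -0.16 -3.12]
t 16.73 pos [459.8  19.1 200.1] xaz -90.25 tool y [ 0.27  -0.003 -0.963] tool x [-0.004 -1.     0.002] q [-0.248  0.087  1.937  0.084  0.853  1.28 ] F [ 0.32  0.52 -3.11] M [-0.035  0.304 -0.036] grip 45.3
(495, 6, 60) -90 offset [0.0127, 0.1444, -0.0039] yaw -0.0043
```

View pics/m3.png

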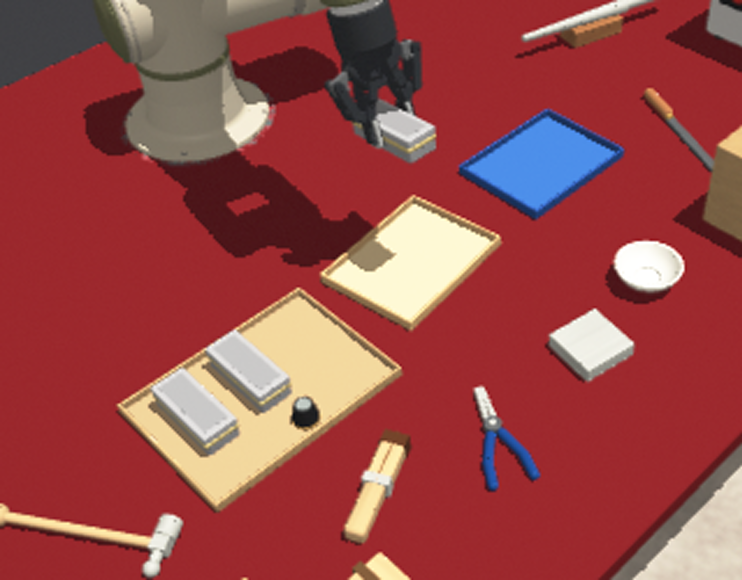

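```bash
python3 -c "
from meas import *
run('m3b',10) "
```

```text
M mean [0.005 0.261 0.011] sd [0.018 0.045 0.018] F [-0.03  0.01 -2.98]
t 17.23 pos [459.8  19.1 200.1] xaz -90.3 tool y [ 0.271 -0.003 -0.963] tool x [-0.005 -1.     0.002] q [-0.248  0.087  1.937  0.084  0.853  1.281] F [ 0.01 -0.09 -2.54] M [-0.003  0.201  0.04 ] grip 45.3
```

The moment reading is noisy (sd about 0.04), so the difference is unclear. I'll check whether the joint torques give a cleaner signal.

```bash
python3 -c "
from h import *
for i in range(3):
    s=ctrl.sense(); print(s['tau'].round(4), s['dq'].round(4), s['wrist_torque'].round(3)); ctrl.capture('scene')
"
```

```text
[-1.6000e-03 -2.9857e+01 -2.5444e+01  1.9920e-01 -8.9940e-01 -5.0000e-04] [-0.0015  0.0005 -0.0002  0.0013 -0.0009  0.0001] [-0.003  0.201  0.04 ]
[-1.70000e-03 -2.98571e+01 -2.54430e+01  1.99400e-01 -9.00000e-01
 -2.00000e-04] [0.0004 0.0004 0.0005 0.0001 0.0008 0.0004] [ 0.016  0.216 -0.015]
[ 4.00000e-04 -2.98566e+01 -2.54463e+01  1.99700e-01 -9.01100e-01
  0.00000e+00] [-0.0013  0.0004 -0.0002 -0.0015 -0.0008  0.0006] [0.05  0.218 0.024]
```

Joint torques are clean to about 1 mN·m. With the tool tilted, joint 6's torque at a partial yaw gives the tin's mass offset along its length, so I'll turn 45° and read it.

Emit:
{"api": "jog_arm", "payload": {"targets": [{"offset": [0,0,0],"yaw": -0.12},{"offset": [0,0,0],"yaw": -0.24},{"offset": [0,0,0],"yaw": -0.36},{"offset": [0,0,0],"yaw": -0.48},{"offset": [0,0,0],"yaw": -0.6},{"offset": [0,0,0],"yaw": -0.72},{"offset": [0,0,0],"yaw": -0.8},{"offset": [0,0,0],"yaw": -0.8},{"offset": [0,0,0],"yaw": -0.8},{"offset": [0,0,0],"yaw": -0.8}]}}

```text
time_s: 18.22
eef_pos: [459.8, 19.1, 200.1]
ee_rot: [0.684, -0.613, 0.176, -0.355]
force: [0.2, -0.6, -2.2]
grip_width: 0.541
```

```bash
python3 -c "
from h import *
for i in range(4):
    s=ctrl.sense(); print(s['tau'].round(4), s['dq'].round(4), s['wrist_torque'].round(3)); ctrl.capture('scene')
show()
"
```

```text
[-4.00000e-04 -2.98666e+01 -2.54591e+01  1.84300e-01 -9.11800e-01
 -1.92000e-02] [-0.0004 -0.0005 -0.0004 -0.0008  0.0006 -0.009 ] [ 0.06   0.22  -0.003]
[-1.00000e-04 -2.98672e+01 -2.54579e+01  1.84400e-01 -9.11600e-01
  1.24000e-02] [-0.0003  0.0027  0.0003  0.0003 -0.0003 -0.0088] [ 0.006  0.226 -0.017]
[ 2.00000e-04 -2.98662e+01 -2.54584e+01  1.84300e-01 -9.11700e-01
  1.82000e-02] [-0.0005  0.0017  0.0002  0.0006  0.001  -0.0075] [0.067 0.269 0.007]
[-1.00000e-04 -2.98667e+01 -2.54584e+01  1.84200e-01 -9.11800e-01
  1.62000e-02] [-0.0022  0.0011  0.0004  0.0002  0.0006 -0.0052] [-0.039  0.256 -0.021]
t 18.42 pos [459.8  19.1 200.1] xaz -45.59 tool y [ 0.27  -0.003 -0.963] tool x [ 0.686 -0.701  0.195] q [-0.248  0.087  1.937  0.084  0.853  0.482] F [-0.18 -0.19 -3.41] M [-0.024  0.254  0.038] grip 45.5
```

```bash
python3 -c "
from h import *
for i in range(6):
    ctrl.capture('scene'); s=ctrl.sense(); print(s['tau'][3:].round(4), s['dq'][5].round(4),s['joints'][5].round(5))
"
```

```text
[ 0.184  -0.9117  0.0088] -0.0045 0.48163
[ 0.1842 -0.9119  0.0057] -0.0028 0.48144
[ 0.1841 -0.9118  0.0033] -0.0023 0.4813
[ 0.1841 -0.9117  0.0015] -0.0035 0.48126
[ 0.184  -0.9117  0.    ] -0.0022 0.48113
[ 0.184  -0.9117 -0.0011] -0.0009 0.48109
```

Run:
```python
from fit import *
d=np.load("scene0.npz"); K,T=d["K"],d["T"]
im=cv2.imread("pics/m3.png"); f=2.32
im=im.copy()
for c,col in ((450,(0,255,0)),(427,(0,0,255)),(473,(255,0,0))):
    P=np.array([[c+55,19+s*23,z] for s,z in((-1,176),(1,176),(1,210),(-1,210))])
    q=(proj(P,K,T)-[80,80]+.5)*f
    cv2.polylines(im,[q.astype(np.int32)],True,col,1)
cv2.imwrite("pics/m3o.png",cv2.resize(im[80:180,330:480],None,fx=5,fy=5,interpolation=2))
```

```text
(no output)
```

View pics/m3o.png

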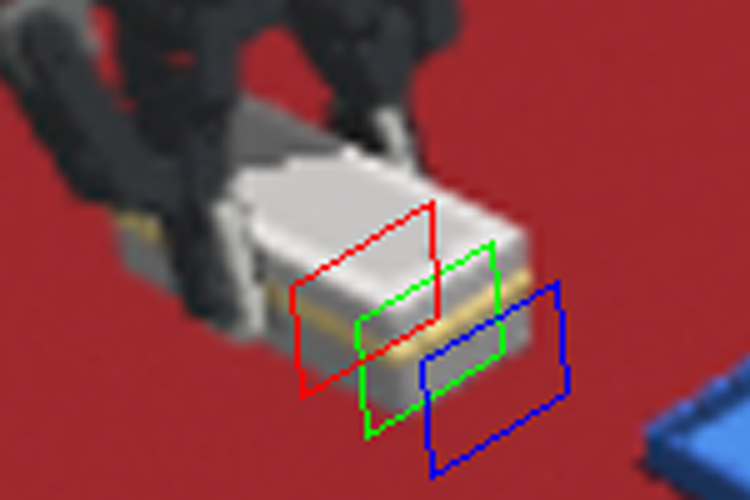

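The torques imply the tin's mass sits about 6–8 mm to the −x side of the tool axis, which doesn't settle it because the press may have shifted the grip. For a fast bar this offset stays fixed in the gripper frame. So I'll go to the tipped side and compare.

Emit:
{"api": "jog_arm", "payload": {"targets": [{"offset": [0,0,0],"yaw": -0.12},{"offset": [0,0,0],"yaw": -0.24},{"offset": [0,0,0],"yaw": -0.36},{"offset": [0,0,0],"yaw": -0.48},{"offset": [0,0,0],"yaw": -0.6},{"offset": [0,0,0],"yaw": -0.72},{"offset": [0,0,0],"yaw": -0.84},{"offset": [0,0,0],"yaw": -0.96},{"offset": [0,0,0],"yaw": -1.08},{"offset": [0,0,0],"yaw": -1.2},{"offset": [0,0,0],"yaw": -1.32},{"offset": [0,0,0],"yaw": -1.44}]}}

```text
time_s: 19.72
eef_pos: [459.8, 19.1, 200.1]
ee_rot: [-0.629, 0.694, 0.321, -0.139]
force: [0.5, -0.1, -3.4]
grip_width: 0.529
```

Emit:
{"api": "jog_arm", "payload": {"targets": [{"offset": [0,0,0],"yaw": -0.12},{"offset": [0,0,0],"yaw": -0.24},{"offset": [0,0,0],"yaw": -0.36},{"offset": [0,0,0],"yaw": -0.48},{"offset": [0,0,0],"yaw": -0.6},{"offset": [0,0,0],"yaw": -0.72},{"offset": [0,0,0],"yaw": -0.84},{"offset": [0,0,0],"yaw": -0.9},{"offset": [0,0,0],"yaw": -0.9},{"offset": [0,0,0],"yaw": -0.9},{"offset": [0,0,0],"yaw": -0.9}]}}

```text
time_s: 20.63
eef_pos: [459.8, 19.1, 200.1]
ee_rot: [-0.427, 0.565, 0.562, -0.427]
force: [-0.1, 0.3, -3.1]
grip_width: 0.531
```

```bash
python3 -c "
from meas import *
s=ctrl.sense(); print(s['tau'].round(4), s['dq'].round(4))
run('m4',2)
s=ctrl.sense(); print(s['tau'].round(4), s['dq'].round(4))
"
```

```text
[-1.60000e-03 -2.98183e+01 -2.54112e+01  1.85400e-01 -8.63300e-01
 -1.06000e-02] [-0.0007  0.001   0.0009 -0.0015 -0.0004 -0.007 ]
M mean [ 0.019  0.205 -0.029] sd [0.01  0.006 0.013] F [ 0.19 -0.15 -2.89]
t 20.73 pos [459.8  19.1 200.1] xaz 89.85 tool y [ 0.27  -0.003 -0.963] tool x [ 0.003  1.    -0.003] q [-0.248  0.087  1.937  0.084  0.853 -1.863] F [-0.14 -0.15 -3.35] M [ 0.009  0.21  -0.016] grip 45.2
[ 6.00000e-04 -2.98188e+01 -2.54096e+01  1.85500e-01 -8.62800e-01
  1.81000e-02] [-0.0011 -0.0004  0.0005 -0.0019  0.0012 -0.0072]
```

View pics/m4.png

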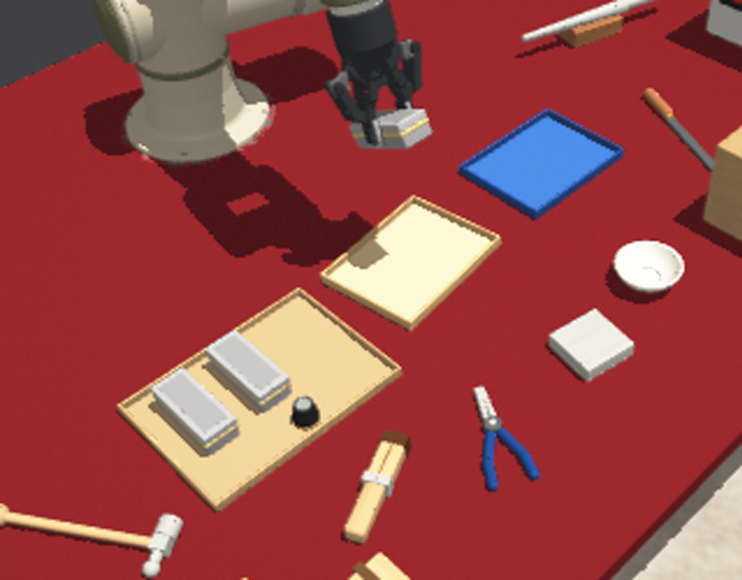

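Joint 5's torque changed by +0.037 N·m, where a fixed mass offset predicted −0.044. So the mass moved inside: the earlier M_y drift of 0.308→0.26→0.21 was the bar creeping back. Tin 1 is loose and goes in the blue tray.

```bash
python3 -c "
from h import *
to((481,333,130))
"
```

```text
(481, 333, 130) None offset [0.3141, 0.0722, -0.0009]
```

Emit:
{"api": "jog_arm", "payload": {"targets": [{"offset": [0.026,0.006,0],"yaw": 0.12},{"offset": [0.052,0.012,0],"yaw": 0.24},{"offset": [0.078,0.018,0],"yaw": 0.36},{"offset": [0.104,0.024,0],"yaw": 0.48},{"offset": [0.13,0.03,0],"yaw": 0.6},{"offset": [0.156,0.036,0],"yaw": 0.72},{"offset": [0.182,0.042,0],"yaw": 0.84},{"offset": [0.208,0.048,0],"yaw": 0.96},{"offset": [0.234,0.054,0],"yaw": 1.08},{"offset": [0.26,0.06,0],"yaw": 1.2},{"offset": [0.286,0.066,0],"yaw": 1.32},{"offset": [0.314,0.072,-0.001],"yaw": 1.44}]}}

```text
time_s: 21.73
eef_pos: [480.8, 334.2, 129.6]
ee_rot: [-0.684, 0.708, 0.173, 0.018]
force: [0.3, -0.5, -3.0]
grip_width: 0.528
```

Emit:
{"api": "jog_arm", "payload": {"targets": [{"offset": [0,0,0],"yaw": 0.12},{"offset": [0,0,0],"yaw": 0.24},{"offset": [0,0,0],"yaw": 0.36},{"offset": [0,0,0],"yaw": 0.48},{"offset": [0,0,0],"yaw": 0.6},{"offset": [0,0,0],"yaw": 0.72},{"offset": [0,0,0],"yaw": 0.84},{"offset": [0,0,0],"yaw": 0.96},{"offset": [0,0,0],"yaw": 1.08},{"offset": [0,0,0],"yaw": 1.2},{"offset": [0,0,0],"yaw": 1.32},{"offset": [0,0,0],"yaw": 1.44}]}}

```text
time_s: 22.73
eef_pos: [480.7, 334.2, 129.4]
ee_rot: [0.627, -0.519, 0.324, -0.482]
force: [-0.7, -0.1, -3.4]
grip_width: 0.534
```

Emit:
{"api": "jog_arm", "payload": {"targets": [{"offset": [0,0,0],"yaw": 0.12},{"offset": [0,0,0],"yaw": 0.24},{"offset": [0,0,0],"yaw": 0.26}]}}

```text
time_s: 22.98
eef_pos: [480.6, 334.2, 129.1]
ee_rot: [0.579, -0.45, 0.404, -0.547]
force: [0.0, 0.3, -2.6]
grip_width: 0.534
```

```bash
python3 -c "
from meas import *
run('m5',1,(40,260,200,420)); s=ctrl.sense(); print(s['tau'].round(4)); to((481,333,55),-90.2); to((481,333,29),-90.2)
"
```

```text
M mean [-0.039  0.324 -0.039] sd [0. 0. 0.] F [ 1.25  0.39 -3.07]
t 23.03 pos [480.6 334.2 129.1] xaz -85.43 tool y [ 0.269 -0.004 -0.963] tool x [ 0.08  -0.996  0.026] q [ 0.458  0.469  1.631 -0.17   0.806  2.049] F [ 1.25  0.39 -3.07] M [-0.039  0.324 -0.039] grip 45.7
[ 1.10000e-03 -4.72132e+01 -2.42439e+01 -3.96700e-01 -8.68200e-01
  6.36600e-01]
(481, 333, 55) -90.2 offset [-0.0007, 0.0715, -0.0196] yaw 0.0833
(481, 333, 29) -90.2 offset [-0.0014, 0.0966, -0.0265] yaw 0.0833
```

View pics/m5.png

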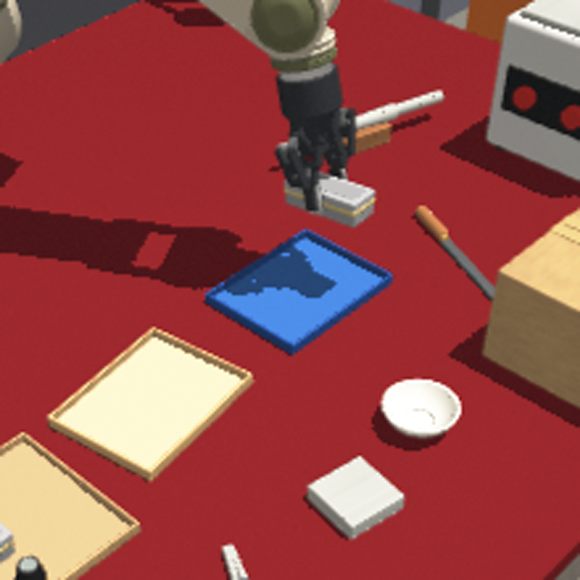

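Emit:
{"api": "jog_arm", "payload": {"targets": [{"offset": [0,0.035,-0.009],"yaw": 0.083},{"offset": [-0.001,0.065,-0.018],"yaw": 0.083},{"offset": [-0.001,0.081,-0.022],"yaw": 0.083},{"offset": [-0.001,0.086,-0.0235],"yaw": 0.083},{"offset": [-0.001,0.09,-0.0245],"yaw": 0.083},{"offset": [-0.001,0.094,-0.0255],"yaw": 0.083},{"offset": [-0.001,0.097,-0.0265],"yaw": 0.083},{"offset": [-0.001,0.097,-0.0265],"yaw": 0.083}], "grip_force": 20}}

```text
time_s: 23.7
eef_pos: [481.4, 332.8, 29.0]
ee_rot: [-0.563, 0.428, -0.426, 0.564]
force: [-0.3, -0.5, -2.6]
grip_width: 0.533
```

```bash
python3 -c "
from meas import *
run('m6',1,(100,200,260,380))
"
```

```text
M mean [0.014 0.246 0.001] sd [0. 0. 0.] F [-0.21 -0.45 -3.59]
t 23.75 pos [481.5 332.8  29.2] xaz -89.99 tool y [ 0.27  -0.003 -0.963] tool x [ 0.    -1.     0.003] q [ 0.455  0.624  1.695 -0.22   0.589  2.194] F [-0.21 -0.45 -3.59] M [0.014 0.246 0.001] grip 45.3
```

View pics/m6.png

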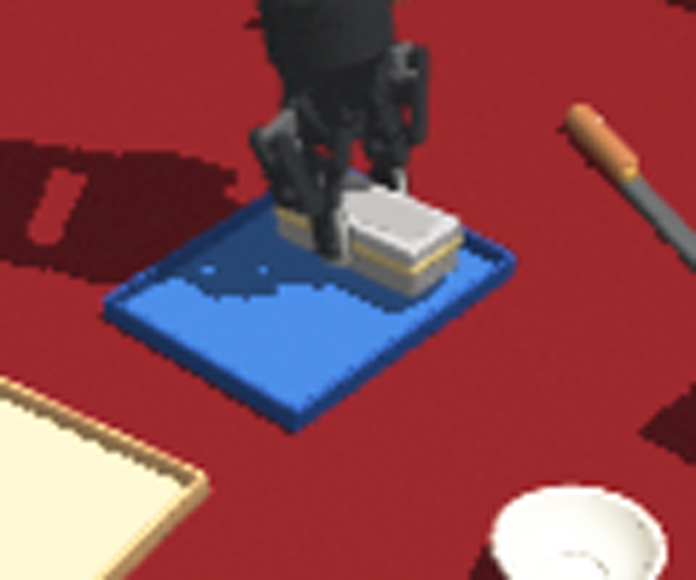

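Emit:
{"api": "jog_arm", "payload": {"targets": [{"offset": [0,0.002,-0.0005],"yaw": 0},{"offset": [0,0.004,-0.001],"yaw": 0},{"offset": [0,0.004,-0.001],"yaw": 0}]}}

```text
time_s: 24.0
eef_pos: [482.6, 333.1, 26.2]
ee_rot: [-0.564, 0.427, -0.426, 0.564]
force: [1.2, -0.6, 3.3]
grip_width: 0.533
```

```bash
python3 -c "
from meas import *
run('m7',2,(100,200,260,380))
"
```

```text
M mean [-0.102 -0.146 -0.017] sd [0.002 0.062 0.06 ] F [ 2.68 -0.84  4.21]
t 24.1 pos [482.6 333.1  26.2] xaz -89.98 tool y [ 0.272 -0.002 -0.962] tool x [ 0.    -1.     0.002] q [ 0.455  0.63   1.694 -0.223  0.58   2.197] F [ 2.23 -0.59  4.55] M [-0.101 -0.208 -0.077] grip 45.9
```

View pics/m7.png

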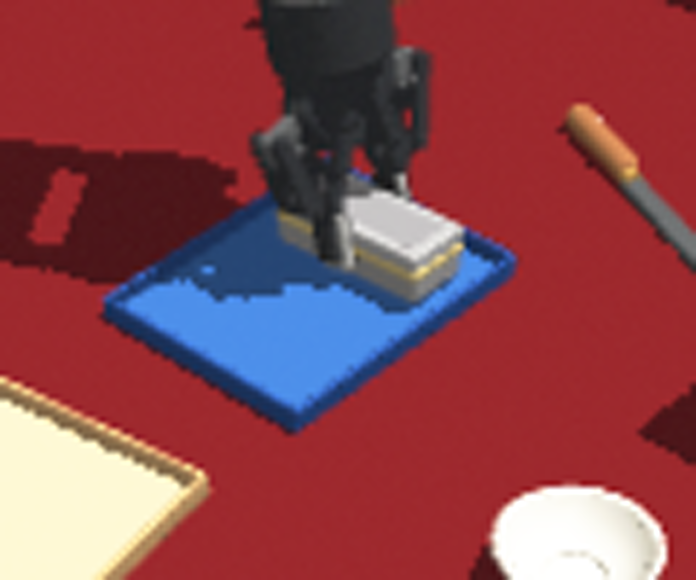

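Emit:
{"api": "jog_arm", "payload": {"targets": [{"offset": [0,0.002,-0.001],"yaw": 0},{"offset": [0,0.004,-0.002],"yaw": 0},{"offset": [0,0.004,-0.002],"yaw": 0}]}}

```text
time_s: 24.35
eef_pos: [483.7, 333.3, 23.3]
ee_rot: [-0.565, 0.426, -0.425, 0.565]
force: [4.8, -2.0, 6.8]
grip_width: 0.53
```

```bash
python3 -c "
from meas import *
run('m8',1,(100,200,260,380))
"
```

```text
M mean [-0.316 -0.603 -0.054] sd [0. 0. 0.] F [ 4.78 -1.99  5.79]
t 24.4 pos [483.7 333.4  23.3] xaz -89.97 tool y [ 0.277 -0.001 -0.961] tool x [ 0.    -1.     0.001] q [ 0.454  0.636  1.696 -0.228  0.569  2.202] F [ 4.78 -1.99  5.79] M [-0.316 -0.603 -0.054] grip 45.6
```

View pics/m8.png

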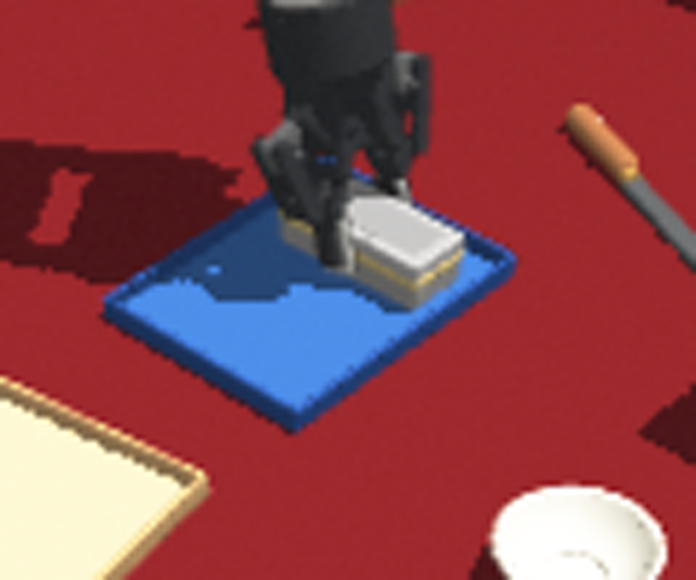

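Emit:
{"api": "jog_arm", "payload": {"targets": [{"offset": [0,0,0],"yaw": 0},{"offset": [0,0,0],"yaw": 0},{"offset": [0,0,0],"yaw": 0},{"offset": [0,-0.02,0.006],"yaw": 0},{"offset": [0,-0.055,0.016],"yaw": 0},{"offset": [0,-0.09,0.026],"yaw": 0},{"offset": [0,-0.12,0.034],"yaw": 0}], "fingers": 0.06}}

```text
time_s: 24.98
eef_pos: [482.8, 333.6, 149.9]
ee_rot: [0.565, -0.426, 0.425, -0.565]
force: [0.7, -0.2, 0.5]
grip_width: 0.702
```

```bash
python3 -c "
from meas import *
run('m9',1,(100,200,260,380)); s=ctrl.sense(); print(s['tau'].round(4)); to((507.5,-274.5,130),-90)
"
```

```text
M mean [ 0.045 -0.065 -0.024] sd [0. 0. 0.] F [3.04 1.66 6.68]
t 25.03 pos [484.9 334.9 156.3] xaz -89.93 tool y [ 0.285  0.004 -0.958] tool x [ 0.001 -1.    -0.004] q [ 0.456  0.434  1.607 -0.164  0.844  2.119] F [3.04 1.66 6.68] M [ 0.045 -0.065 -0.024] grip 60.0
[-1.49840e+00 -2.64799e+01 -1.16261e+01 -1.65400e-01 -1.00600e-01
 -1.30000e-03]
(507.5, -274.5, 130) -90 offset [0.6095, 0.0292, 0.014] yaw 0.0013
```

View pics/m9.png

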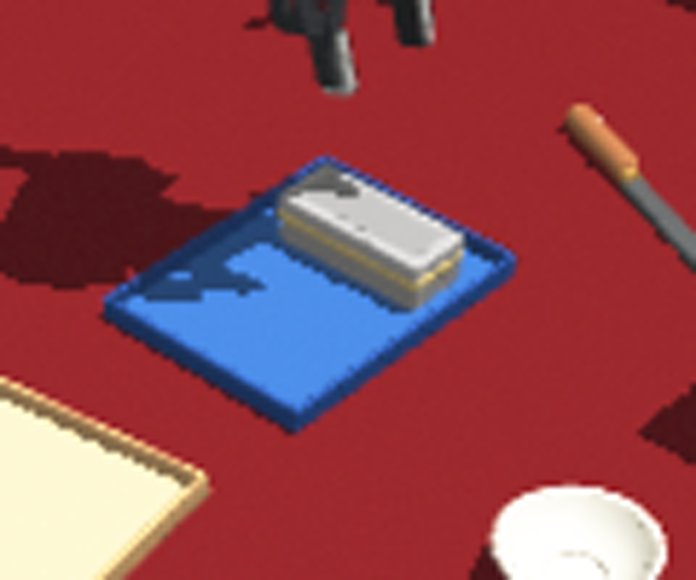

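Tin 1 lies flat in the blue tray at about (370,235) in this crop. Now tin 2, picked at the present yaw.

Emit:
{"api": "jog_arm", "payload": {"targets": [{"offset": [0.61,0.029,0.014],"yaw": 0},{"offset": [0.61,0.029,0.014],"yaw": 0},{"offset": [0.61,0.029,0.014],"yaw": 0},{"offset": [0.61,0.029,0.014],"yaw": 0},{"offset": [0.61,0.029,0.014],"yaw": 0},{"offset": [0.61,0.029,0.014],"yaw": 0},{"offset": [0.61,0.029,0.014],"yaw": 0},{"offset": [0.61,0.029,0.014],"yaw": 0},{"offset": [0.61,0.029,0.014],"yaw": 0},{"offset": [0.61,0.029,0.014],"yaw": 0},{"offset": [0.61,0.029,0.014],"yaw": 0},{"offset": [0.61,0.029,0.014],"yaw": 0}], "fingers": 0.062}}

```text
time_s: 26.03
eef_pos: [502.4, -167.7, 132.9]
ee_rot: [0.568, -0.422, 0.424, -0.566]
force: [0.3, 0.3, -0.6]
grip_width: 0.726
```

```bash
python3 -c "
from h import *
show(); to((507.5,-274.5,90),-90.3)
"
```

```text
t 26.03 pos [ 502.4 -167.7  132.9] xaz -89.94 tool y [ 0.285  0.004 -0.959] tool x [ 0.001 -1.    -0.004] q [-0.623  0.334  1.831  0.249  0.758  0.785] F [ 0.26  0.32 -0.56] M [-0.003  0.164 -0.021] grip 62.0
(507.5, -274.5, 90) -90.3 offset [0.1069, 0.0421, -0.0074] yaw 0.0063
```

Emit:
{"api": "jog_arm", "payload": {"targets": [{"offset": [0.04,0.016,-0.003],"yaw": 0.006},{"offset": [0.08,0.032,-0.005],"yaw": 0.006},{"offset": [0.107,0.042,-0.007],"yaw": 0.006},{"offset": [0.107,0.042,-0.007],"yaw": 0.006},{"offset": [0.107,0.07,-0.016],"yaw": 0.006},{"offset": [0.107,0.09,-0.022],"yaw": 0.006},{"offset": [0.107,0.1,-0.025],"yaw": 0.006},{"offset": [0.107,0.102,-0.0255],"yaw": 0.006}]}}

```text
time_s: 26.7
eef_pos: [506.4, -273.0, 25.4]
ee_rot: [0.567, -0.42, 0.427, -0.566]
force: [-0.0, 0.7, 0.1]
grip_width: 0.728
```

```bash
python3 -c "
from meas import *
run('n1',1,(180,320,120,320))
"
```

```text
M mean [-0.018  0.158  0.004] sd [0. 0. 0.] F [ 0.34 -0.18 -0.2 ]
t 26.75 pos [ 506.9 -273.5   26.5] xaz -90.25 tool y [ 0.284  0.006 -0.959] tool x [-0.004 -1.    -0.008] q [-0.785  0.605  1.745  0.36   0.62   0.514] F [ 0.34 -0.18 -0.2 ] M [-0.018  0.158  0.004] grip 61.8
```

View pics/n1.png

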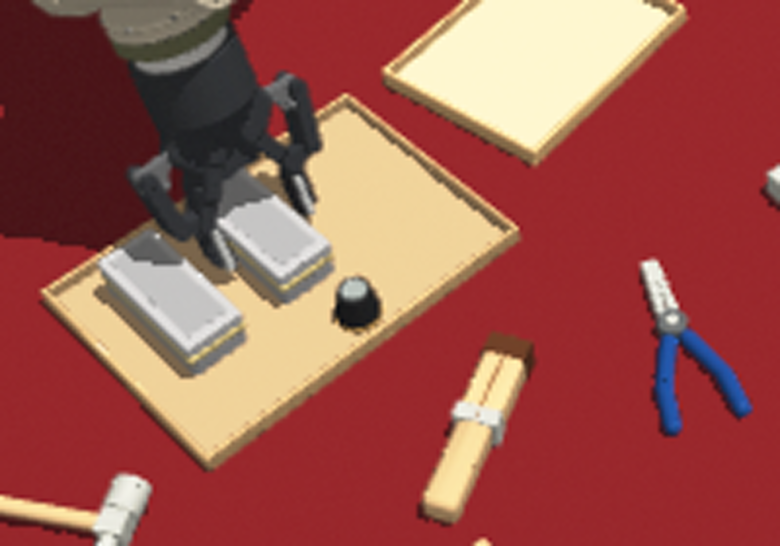

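The fingers straddle tin 2, so I'll close and lift.

Emit:
{"api": "jog_arm", "payload": {"targets": [{"offset": [0,-0.001,0],"yaw": 0},{"offset": [0,-0.001,0],"yaw": 0},{"offset": [0,-0.001,0],"yaw": 0},{"offset": [0,-0.001,0],"yaw": 0},{"offset": [0,-0.001,0],"yaw": 0},{"offset": [0,-0.03,0.009],"yaw": 0},{"offset": [0,-0.07,0.021],"yaw": 0},{"offset": [0,-0.105,0.031],"yaw": 0},{"offset": [0,-0.138,0.041],"yaw": 0},{"offset": [0,-0.138,0.041],"yaw": 0},{"offset": [0,-0.138,0.041],"yaw": 0}], "fingers": 0.02, "grip_force": 30}}

```text
time_s: 27.67
eef_pos: [507.4, -274.8, 172.0]
ee_rot: [-0.567, 0.42, -0.425, 0.567]
force: [0.0, -0.1, -3.8]
grip_width: 0.533
```

```bash
cat > tq.py <<'E'
from meas import *
def tq(name,k=3,box=(80,330,80,400)):
    for i in range(k-1):
        ctrl.capture("scene"); s=ctrl.sense(); print("tau",s["tau"][1:].round(4),"dq6",s["dq"][5].round(4))
    run(name,1,box); s=ctrl.sense(); print("tau",s["tau"][1:].round(4))
E
python3 -c "
from tq import *
tq('n2')"
```

```text
tau [-4.71756e+01 -2.70158e+01  6.84800e-01 -6.19400e-01  2.48000e-02] dq6 0.0003
tau [-4.62884e+01 -2.62418e+01  6.72900e-01 -6.15100e-01  5.70000e-03] dq6 0.0002
M mean [ 0.022  0.236 -0.049] sd [0. 0. 0.] F [-0.65 -0.24 -3.45]
t 27.82 pos [ 506.4 -273.9  168.6] xaz -90.25 tool y [ 0.281  0.008 -0.96 ] tool x [-0.004 -1.    -0.01 ] q [-0.787  0.388  1.639  0.258  0.932  0.654] F [-0.65 -0.24 -3.45] M [ 0.022  0.236 -0.049] grip 45.7
tau [-4.55766e+01 -2.56972e+01  6.63900e-01 -5.97500e-01 -1.00000e-04]
```

```bash
python3 -c "
from tq import *
tq('n3',5)"
```

```text
tau [-4.50692e+01 -2.53727e+01  6.58500e-01 -5.86300e-01 -1.60000e-03] dq6 0.0012
tau [-4.47276e+01 -2.52021e+01  6.55900e-01 -5.81900e-01 -1.90000e-03] dq6 0.0007
tau [-4.45102e+01 -2.51259e+01  6.54700e-01 -5.81400e-01 -1.60000e-03] dq6 0.0009
tau [-4.43790e+01 -2.51041e+01  6.54400e-01 -5.82700e-01 -1.10000e-03] dq6 0.0003
M mean [0.021 0.291 0.053] sd [0. 0. 0.] F [ 0.88 -0.51 -3.19]
t 28.07 pos [ 506.9 -274.4  169.6] xaz -90.25 tool y [ 0.283  0.007 -0.959] tool x [-0.004 -1.    -0.009] q [-0.787  0.388  1.638  0.258  0.933  0.654] F [ 0.88 -0.51 -3.19] M [0.021 0.291 0.053] grip 45.5
tau [-4.43076e+01 -2.51098e+01  6.54600e-01 -5.84600e-01 -7.00000e-04]
```

Emit:
{"api": "jog_arm", "payload": {"targets": [{"offset": [0,0,0],"yaw": -0.12},{"offset": [0,0,0],"yaw": -0.24},{"offset": [0,0,0],"yaw": -0.36},{"offset": [0,0,0],"yaw": -0.48},{"offset": [0,0,0],"yaw": -0.6},{"offset": [0,0,0],"yaw": -0.72},{"offset": [0,0,0],"yaw": -0.84},{"offset": [0,0,0],"yaw": -0.96},{"offset": [0,0,0],"yaw": -1.08},{"offset": [0,0,0],"yaw": -1.2},{"offset": [0,0,0],"yaw": -1.32},{"offset": [0,0,0],"yaw": -1.44}]}}

```text
time_s: 29.07
eef_pos: [506.8, -274.4, 169.2]
ee_rot: [0.708, -0.689, -0.055, -0.146]
force: [-0.2, 0.2, -3.7]
grip_width: 0.538
```

Emit:
{"api": "jog_arm", "payload": {"targets": [{"offset": [0,0,0],"yaw": -0.12},{"offset": [0,0,0],"yaw": -0.24},{"offset": [0,0,0],"yaw": -0.36},{"offset": [0,0,0],"yaw": -0.48},{"offset": [0,0,0],"yaw": -0.6},{"offset": [0,0,0],"yaw": -0.72},{"offset": [0,0,0],"yaw": -0.84},{"offset": [0,0,0],"yaw": -0.96},{"offset": [0,0,0],"yaw": -1.08},{"offset": [0,0,0],"yaw": -1.2},{"offset": [0,0,0],"yaw": -1.32},{"offset": [0,0,0],"yaw": -1.44}]}}

```text
time_s: 30.07
eef_pos: [506.8, -274.3, 168.8]
ee_rot: [-0.495, 0.613, 0.509, -0.346]
force: [-0.6, 0.4, -3.0]
grip_width: 0.53
```

Emit:
{"api": "jog_arm", "payload": {"targets": [{"offset": [0,0,0],"yaw": -0.12},{"offset": [0,0,0],"yaw": -0.24},{"offset": [0,0,0],"yaw": -0.26},{"offset": [0,0,0],"yaw": -0.26},{"offset": [0,0,0],"yaw": -0.26},{"offset": [0,0,0],"yaw": -0.26}]}}

```text
time_s: 30.57
eef_pos: [506.7, -274.3, 168.7]
ee_rot: [-0.425, 0.564, 0.568, -0.422]
force: [0.2, 0.7, -3.4]
grip_width: 0.532
```

```bash
python3 -c "
from tq import *
tq('n4',3)"
```

```text
tau [-4.44215e+01 -2.51753e+01  6.64600e-01 -5.91400e-01  2.71000e-02] dq6 -0.011
tau [-4.44259e+01 -2.51798e+01  6.64200e-01 -5.91100e-01  2.48000e-02] dq6 -0.0073
M mean [-0.002  0.274  0.041] sd [0. 0. 0.] F [ 0.68  0.36 -3.  ]
t 30.72 pos [ 506.8 -274.3  168.8] xaz 90.25 tool y [ 0.281  0.008 -0.96 ] tool x [-0.004  1.     0.007] q [-0.787  0.389  1.638  0.258  0.933 -2.496] F [ 0.68  0.36 -3.  ] M [-0.002  0.274  0.041] grip 45.6
tau [-4.44322e+01 -2.51822e+01  6.64300e-01 -5.91400e-01  2.03000e-02]
```

View pics/n4.png

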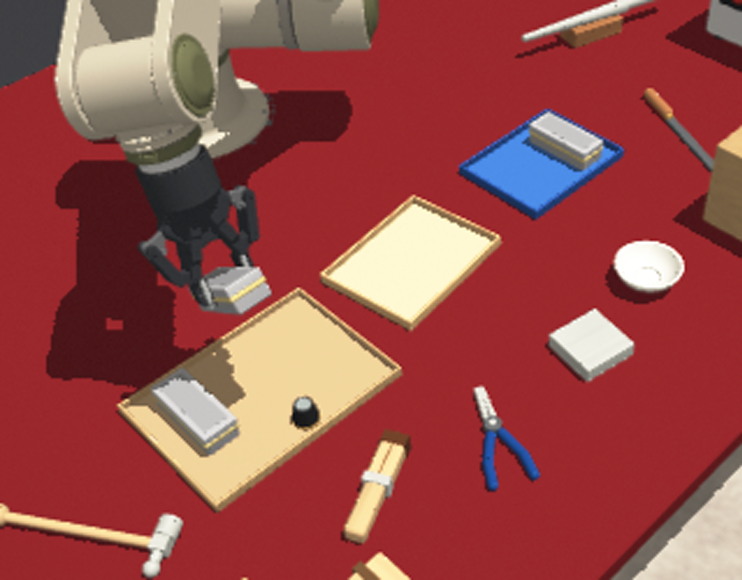

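Tin 2 is tipped about 33°. tau5 barely changed and M_y stays mid-range, which points to a fast bar. I'll tip the other way to confirm, pressing level at the empty tin 1 spot, away from the loupe.

```bash
python3 -c "
from h import *
to((503,-196,100)); to((503,-196,57)); to((512,-196,25))"
```

```text
(503, -196, 100) None offset [0.0778, 0.0656, 0.0228]
(503, -196, 57) None offset [0.0775, 0.1068, 0.0349]
(512, -196, 25) None offset [0.0772, 0.1401, 0.0353]
```

Emit:
{"api": "jog_arm", "payload": {"targets": [{"offset": [0.035,0.02,0.007],"yaw": 0},{"offset": [0.07,0.05,0.018],"yaw": 0},{"offset": [0.0775,0.08,0.027],"yaw": 0},{"offset": [0.0775,0.1,0.033],"yaw": 0},{"offset": [0.0775,0.107,0.035],"yaw": 0},{"offset": [0.0775,0.113,0.035],"yaw": 0},{"offset": [0.0775,0.119,0.0345],"yaw": 0},{"offset": [0.0775,0.125,0.0345],"yaw": 0},{"offset": [0.0775,0.131,0.035],"yaw": 0},{"offset": [0.0775,0.137,0.0355],"yaw": 0},{"offset": [0.0775,0.14,0.0355],"yaw": 0}], "grip_force": 20}}

```text
time_s: 31.63
eef_pos: [515.9, -198.3, 28.9]
ee_rot: [-0.421, 0.567, 0.569, -0.421]
force: [9.2, 2.7, 11.9]
grip_width: 0.531
```

```bash
python3 -c "
from tq import *
tq('n5',1,(180,300,140,300)); to((512,-196,25))"
```

```text
M mean [ 0.229 -1.217 -0.005] sd [0. 0. 0.] F [ 8.5   1.37 10.26]
t 31.68 pos [ 515.8 -198.4   28.6] xaz 90.12 tool y [ 0.291  0.002 -0.957] tool x [-0.002  1.     0.001] q [-0.659  0.557  1.834  0.354  0.544 -2.517] F [ 8.5   1.37 10.26] M [ 0.229 -1.217 -0.005] grip 45.5
tau [-37.808  -11.1246  -0.8522   0.6314  -0.0768]
(512, -196, 25) None offset [0.0024, 0.0023, 0.0047]
```

View pics/n5.png

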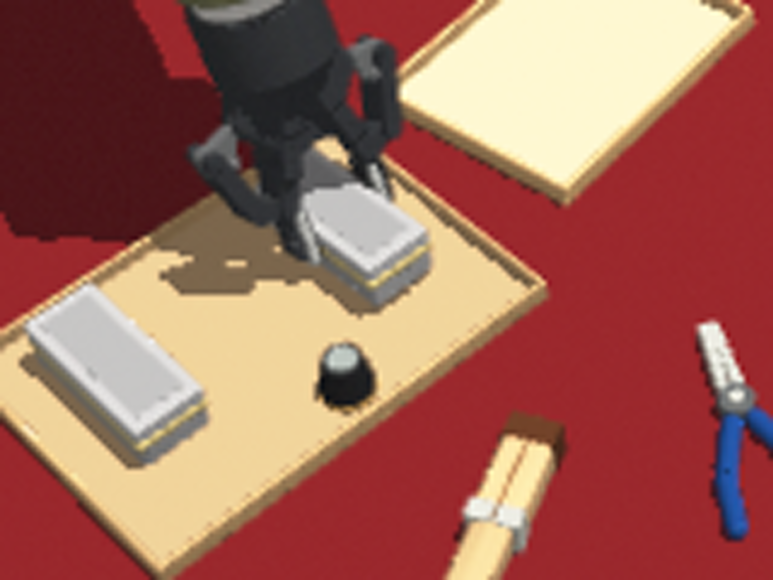

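Emit:
{"api": "jog_arm", "payload": {"targets": [{"offset": [0.001,0.004,0.001],"yaw": 0},{"offset": [0.001,0.007,0.002],"yaw": 0},{"offset": [0.001,0.009,0.003],"yaw": 0},{"offset": [0.001,0.009,0.003],"yaw": 0}]}}

```text
time_s: 32.02
eef_pos: [518.8, -199.2, 24.6]
ee_rot: [-0.418, 0.57, 0.57, -0.419]
force: [-9.1, 9.9, 39.7]
grip_width: 0.53
```

```bash
python3 -c "
from tq import *
tq('n6',1,(180,300,140,300)); to((505,-196,150))"
```

```text
M mean [ 1.806 -0.268  0.401] sd [0. 0. 0.] F [-8.19  9.05 39.23]
t 32.07 pos [ 518.8 -199.2   24.7] xaz 90.03 tool y [ 0.3   -0.002 -0.954] tool x [-0.001  1.    -0.003] q [-0.658  0.567  1.833  0.369  0.526 -2.53 ] F [-8.19  9.05 39.23] M [ 1.806 -0.268  0.401] grip 45.5
tau [-25.3075 -12.7795  -0.8505  -2.2146  -0.1924]
(505, -196, 150) None offset [0.0029, -0.1237, -0.0244]
```

View pics/n6.png

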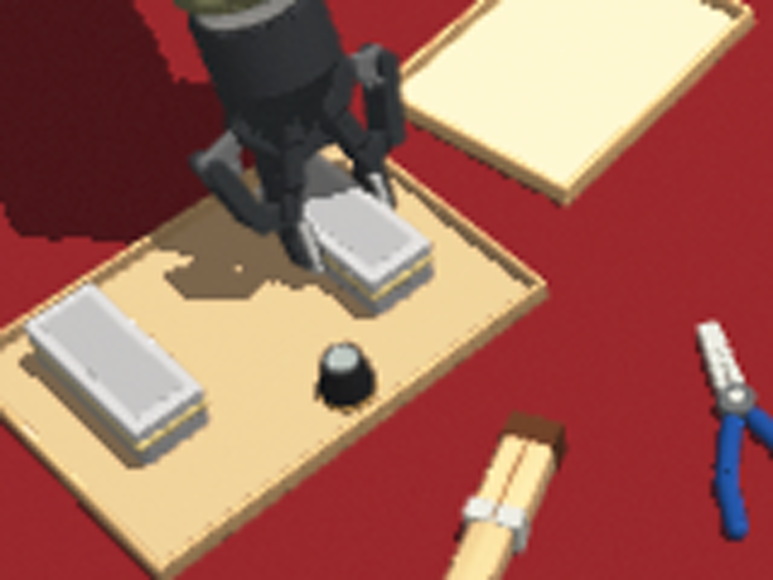

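It now lies flat with a 39 N push, so I'll stop there. Next I'll lift, read and turn back.

Emit:
{"api": "jog_arm", "payload": {"targets": [{"offset": [0,-0.008,-0.002],"yaw": 0},{"offset": [0,-0.035,-0.008],"yaw": 0},{"offset": [0.001,-0.07,-0.015],"yaw": 0},{"offset": [0.002,-0.1,-0.02],"yaw": 0},{"offset": [0.003,-0.118,-0.024],"yaw": 0},{"offset": [0.003,-0.124,-0.0245],"yaw": 0},{"offset": [0.003,-0.124,-0.0245],"yaw": 0},{"offset": [0.003,-0.124,-0.0245],"yaw": 0},{"offset": [0.003,-0.124,-0.0245],"yaw": 0}], "grip_force": 30}}

```text
time_s: 32.82
eef_pos: [504.6, -195.7, 148.8]
ee_rot: [-0.419, 0.57, 0.569, -0.419]
force: [-0.6, 0.0, -4.0]
grip_width: 0.528
```

```bash
python3 -c "
from tq import *
tq('n7',3)"
```

```text
tau [-4.08593e+01 -2.40290e+01  5.66900e-01 -7.33200e-01 -9.00000e-04] dq6 -0.0002
tau [-4.05715e+01 -2.39034e+01  5.64900e-01 -7.28300e-01 -1.20000e-03] dq6 0.0017
M mean [ 0.03   0.306 -0.014] sd [0. 0. 0.] F [ 0.47  0.2  -4.43]
t 32.97 pos [ 504.8 -195.7  149.1] xaz 90.03 tool y [ 0.298 -0.001 -0.955] tool x [-0.     1.    -0.001] q [-0.67   0.33   1.788  0.26   0.8   -2.402] F [ 0.47  0.2  -4.43] M [ 0.03   0.306 -0.014] grip 45.3
tau [-4.03805e+01 -2.38426e+01  5.64100e-01 -7.26000e-01 -1.10000e-03]
```

Emit:
{"api": "jog_arm", "payload": {"targets": [{"offset": [0,0,0],"yaw": 0.12},{"offset": [0,0,0],"yaw": 0.24},{"offset": [0,0,0],"yaw": 0.36},{"offset": [0,0,0],"yaw": 0.48},{"offset": [0,0,0],"yaw": 0.6},{"offset": [0,0,0],"yaw": 0.72},{"offset": [0,0,0],"yaw": 0.84},{"offset": [0,0,0],"yaw": 0.96},{"offset": [0,0,0],"yaw": 1.08},{"offset": [0,0,0],"yaw": 1.2},{"offset": [0,0,0],"yaw": 1.32},{"offset": [0,0,0],"yaw": 1.44}]}}

```text
time_s: 33.97
eef_pos: [504.7, -195.6, 148.4]
ee_rot: [-0.691, 0.705, 0.15, 0.062]
force: [0.1, -0.0, -2.8]
grip_width: 0.53
```

Emit:
{"api": "jog_arm", "payload": {"targets": [{"offset": [0,0,0],"yaw": 0.12},{"offset": [0,0,0],"yaw": 0.24},{"offset": [0,0,0],"yaw": 0.36},{"offset": [0,0,0],"yaw": 0.48},{"offset": [0,0,0],"yaw": 0.6},{"offset": [0,0,0],"yaw": 0.72},{"offset": [0,0,0],"yaw": 0.84},{"offset": [0,0,0],"yaw": 0.96},{"offset": [0,0,0],"yaw": 1.08},{"offset": [0,0,0],"yaw": 1.2},{"offset": [0,0,0],"yaw": 1.32},{"offset": [0,0,0],"yaw": 1.44}]}}

```text
time_s: 34.97
eef_pos: [504.5, -195.5, 147.6]
ee_rot: [0.617, -0.487, 0.345, -0.512]
force: [-1.4, 1.5, -3.4]
grip_width: 0.534
```

Emit:
{"api": "jog_arm", "payload": {"targets": [{"offset": [0,0,0],"yaw": 0.12},{"offset": [0,0,0],"yaw": 0.24},{"offset": [0,0,0],"yaw": 0.26},{"offset": [0,0,0],"yaw": 0.26},{"offset": [0,0,0],"yaw": 0.26},{"offset": [0,0,0],"yaw": 0.26}]}}

```text
time_s: 35.47
eef_pos: [504.5, -195.5, 147.5]
ee_rot: [-0.568, 0.417, -0.422, 0.571]
force: [0.4, 0.3, -3.5]
grip_width: 0.534
```

```bash
python3 -c "
from tq import *
tq('n8',2)"
```

```text
tau [-4.02972e+01 -2.37678e+01  5.58800e-01 -7.10600e-01 -2.78000e-02] dq6 0.01
M mean [-0.003  0.279  0.02 ] sd [0. 0. 0.] F [-0.47 -0.15 -2.87]
t 35.57 pos [ 504.5 -195.5  147.6] xaz -90.45 tool y [ 0.296  0.    -0.955] tool x [-0.008 -1.    -0.003] q [-0.67   0.332  1.789  0.26   0.8    0.748] F [-0.47 -0.15 -2.87] M [-0.003  0.279  0.02 ] grip 45.5
tau [-4.03055e+01 -2.37737e+01  5.58800e-01 -7.10200e-01 -2.56000e-02]
```

View pics/n8.png

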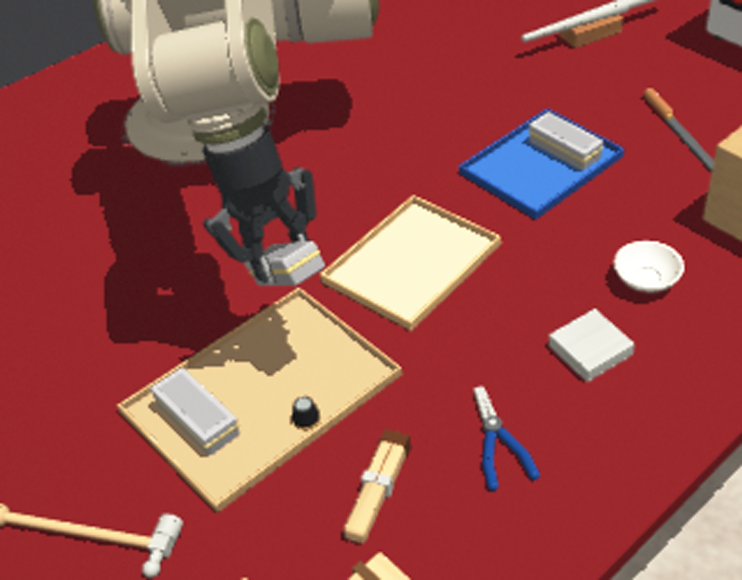

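View pics/n7.png

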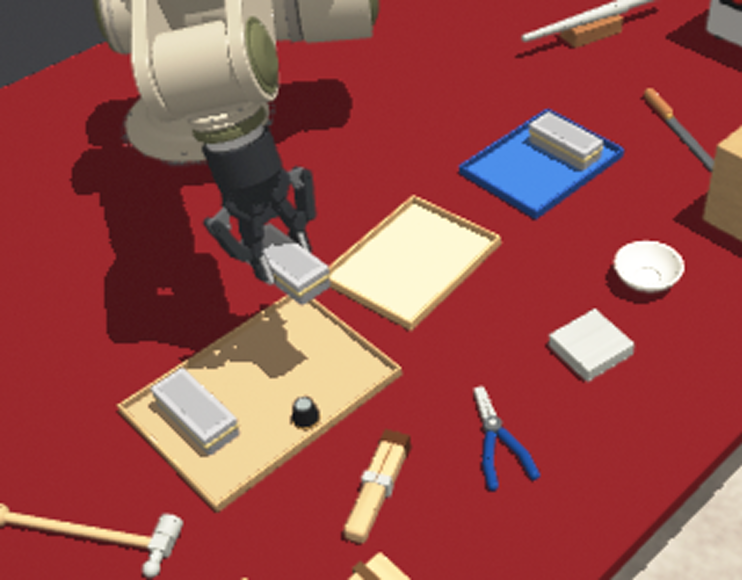

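Emit:
{"api": "jog_arm", "payload": {"targets": [{"offset": [0,0,0],"yaw": -0.12},{"offset": [0,0,0],"yaw": -0.24},{"offset": [0,0,0],"yaw": -0.36},{"offset": [0,0,0],"yaw": -0.48},{"offset": [0,0,0],"yaw": -0.6},{"offset": [0,0,0],"yaw": -0.72},{"offset": [0,0,0],"yaw": -0.84},{"offset": [0,0,0],"yaw": -0.96},{"offset": [0,0,0],"yaw": -1.08},{"offset": [0,0,0],"yaw": -1.2},{"offset": [0,0,0],"yaw": -1.32},{"offset": [0,0,0],"yaw": -1.44}]}}

```text
time_s: 36.57
eef_pos: [504.5, -195.4, 147.6]
ee_rot: [0.705, -0.69, -0.06, -0.152]
force: [0.3, 0.6, -3.1]
grip_width: 0.538
```

Emit:
{"api": "jog_arm", "payload": {"targets": [{"offset": [0,0,0],"yaw": -0.12},{"offset": [0,0,0],"yaw": -0.24},{"offset": [0,0,0],"yaw": -0.36},{"offset": [0,0,0],"yaw": -0.48},{"offset": [0,0,0],"yaw": -0.6},{"offset": [0,0,0],"yaw": -0.72},{"offset": [0,0,0],"yaw": -0.84},{"offset": [0,0,0],"yaw": -0.96},{"offset": [0,0,0],"yaw": -1.08},{"offset": [0,0,0],"yaw": -1.2},{"offset": [0,0,0],"yaw": -1.32},{"offset": [0,0,0],"yaw": -1.44}]}}

```text
time_s: 37.57
eef_pos: [504.5, -195.5, 147.6]
ee_rot: [-0.489, 0.618, 0.511, -0.343]
force: [0.0, 0.9, -2.9]
grip_width: 0.53
```

Emit:
{"api": "jog_arm", "payload": {"targets": [{"offset": [0,0,0],"yaw": -0.12},{"offset": [0,0,0],"yaw": -0.24},{"offset": [0,0,0],"yaw": -0.26},{"offset": [0,0,0],"yaw": -0.26}]}}

```text
time_s: 37.9
eef_pos: [504.6, -195.5, 147.6]
ee_rot: [-0.419, 0.569, 0.57, -0.42]
force: [-0.2, 0.9, -2.8]
grip_width: 0.53
```

```bash
python3 -c "
from tq import *
tq('n9',2)
# slots in wooden tray
a=.146; c,s=np.cos(a),np.sin(a)
for b in (-47,47): 
    p=np.array([495.3-s*b,6.5+c*b]); print(b,p)
    to((p[0],p[1],120),90+np.degrees(a))
"
```

```text
tau [-40.3647 -23.7913   0.5623  -0.7143  -0.2425] dq6 0.0083
M mean [-0.009  0.312  0.001] sd [0. 0. 0.] F [-0.33  1.44 -3.56]
t 38.0 pos [ 504.5 -195.5  147.6] xaz 90.08 tool y [ 0.296  0.    -0.955] tool x [-0.001  1.    -0.   ] q [-0.67   0.332  1.789  0.26   0.8   -2.403] F [-0.33  1.44 -3.56] M [-0.009  0.312  0.001] grip 45.5
tau [-40.3648 -23.792    0.5631  -0.7148  -0.0555]
-47 [502.13764757 -39.99996318]
(np.float64(502.1376475706478), np.float64(-39.999963179551166), 120) 98.36518380891002 offset [0.1555, 0.0257, 0.0102] yaw -0.1447
47 [488.46235243  52.99996318]
(np.float64(488.4623524293522), np.float64(52.999963179551166), 120) 98.36518380891002 offset [0.2485, 0.0217, 0.0232] yaw -0.1447
```

L″ matches L′ (tau5 −0.715 vs −0.726, M_y 0.312 vs 0.306), so tin 2 is fast and goes in the wooden tray's far slot.

Emit:
{"api": "jog_arm", "payload": {"targets": [{"offset": [0.03,0.003,0.003],"yaw": -0.03},{"offset": [0.065,0.006,0.006],"yaw": -0.06},{"offset": [0.1,0.009,0.009],"yaw": -0.09},{"offset": [0.135,0.012,0.013],"yaw": -0.12},{"offset": [0.17,0.015,0.016],"yaw": -0.145},{"offset": [0.205,0.018,0.019],"yaw": -0.145},{"offset": [0.235,0.021,0.022],"yaw": -0.145},{"offset": [0.248,0.022,0.023],"yaw": -0.145},{"offset": [0.248,0.022,0.023],"yaw": -0.145}]}}

```text
time_s: 38.75
eef_pos: [488.1, 55.0, 119.4]
ee_rot: [-0.377, 0.536, 0.599, -0.46]
force: [0.6, 0.2, -3.0]
grip_width: 0.532
```

```bash
python3 -c "
from h import *
show(); to((486,53,30),98.4);to((486,53,24),98.4)
"
```

```text
t 38.75 pos [488.1  55.  119.4] xaz 98.1 tool y [ 0.295  0.002 -0.955] tool x [-0.141  0.989 -0.042] q [-0.15   0.27   1.969  0.081  0.607 -1.927] F [ 0.56  0.19 -3.01] M [-0.017  0.274  0.03 ] grip 45.4
(486, 53, 30) 98.4 offset [0.002, 0.0848, 0.0284] yaw -0.0052
(486, 53, 24) 98.4 offset [0.0022, 0.0906, 0.0301] yaw -0.0052
```

Emit:
{"api": "jog_arm", "payload": {"targets": [{"offset": [0.001,0.03,0.01],"yaw": -0.005},{"offset": [0.002,0.06,0.02],"yaw": -0.005},{"offset": [0.002,0.078,0.026],"yaw": -0.005},{"offset": [0.002,0.085,0.0284],"yaw": -0.005},{"offset": [0.002,0.088,0.029],"yaw": -0.005},{"offset": [0.002,0.0905,0.03],"yaw": -0.005},{"offset": [0.002,0.0905,0.03],"yaw": -0.005}], "grip_force": 20}}

```text
time_s: 39.33
eef_pos: [487.2, 52.3, 25.6]
ee_rot: [-0.375, 0.536, 0.6, -0.46]
force: [0.7, -0.4, -2.3]
grip_width: 0.531
```

```bash
python3 -c "
from tq import *
tq('n10',1,(130,250,180,340)); "
```

```text
M mean [-0.026  0.283  0.052] sd [0. 0. 0.] F [ 0.26 -0.27 -3.44]
t 39.38 pos [487.3  52.3  25.6] xaz 98.31 tool y [ 0.298  0.001 -0.955] tool x [-0.144  0.989 -0.044] q [-0.157  0.461  2.036  0.14   0.349 -2.004] F [ 0.26 -0.27 -3.44] M [-0.026  0.283  0.052] grip 45.7
tau [-3.82688e+01 -1.57436e+01  1.18800e-01 -9.92200e-01 -1.72000e-02]
```

View pics/n10.png

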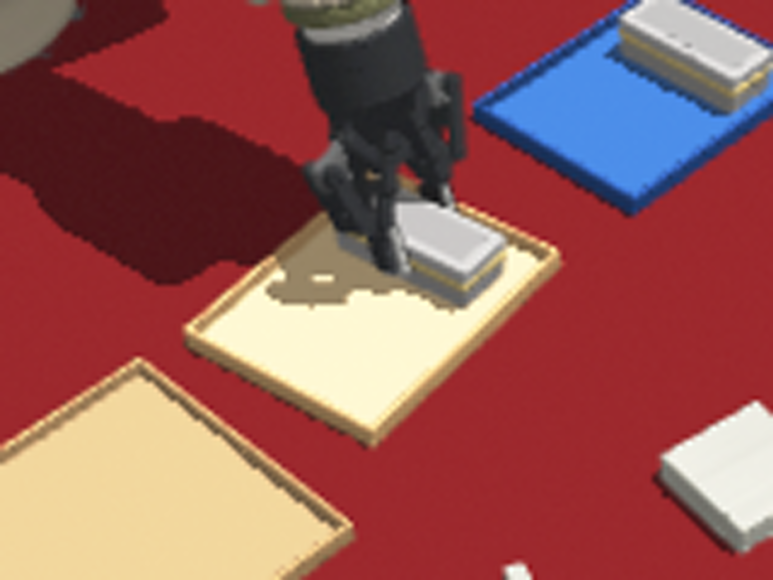

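Emit:
{"api": "jog_arm", "payload": {"targets": [{"offset": [0,0.002,0.0006],"yaw": 0},{"offset": [0,0.0035,0.001],"yaw": 0},{"offset": [0,0.0035,0.001],"yaw": 0}]}}

```text
time_s: 39.63
eef_pos: [488.1, 52.1, 24.9]
ee_rot: [-0.374, 0.537, 0.601, -0.459]
force: [-18.6, -1.2, 33.8]
grip_width: 0.532
```

```bash
python3 -c "
from h import *
show()"
```

```text
t 39.63 pos [488.1  52.1  24.9] xaz 98.27 tool y [ 0.301  0.001 -0.954] tool x [-0.144  0.989 -0.044] q [-0.157  0.464  2.036  0.145  0.343 -2.008] F [-18.56  -1.17  33.8 ] M [6.140e-01 1.468e+00 1.000e-03] grip 45.4
```

Emit:
{"api": "jog_arm", "payload": {"targets": [{"offset": [0,-0.002,0],"yaw": 0},{"offset": [0,-0.002,0],"yaw": 0},{"offset": [0,-0.002,0],"yaw": 0},{"offset": [0,-0.002,0],"yaw": 0},{"offset": [0,-0.025,-0.007],"yaw": 0},{"offset": [0,-0.06,-0.018],"yaw": 0},{"offset": [0,-0.095,-0.029],"yaw": 0},{"offset": [0,-0.11,-0.034],"yaw": 0}], "fingers": 0.062}}

```text
time_s: 40.3
eef_pos: [488.4, 57.0, 144.0]
ee_rot: [-0.372, 0.538, 0.602, -0.458]
force: [0.8, 0.2, -0.3]
grip_width: 0.727
```

```bash
python3 -c "
from tq import *
tq('n11',1,(130,290,120,340)); to((507.5,-353.5,120),89.7)"
```

```text
M mean [-0.016 -0.005 -0.01 ] sd [0. 0. 0.] F [ 2.45 -0.07  3.17]
t 40.35 pos [489.3  57.  145.4] xaz 98.26 tool y [ 0.31   0.    -0.951] tool x [-0.144  0.989 -0.047] q [-0.145  0.224  1.949  0.073  0.658 -1.918] F [ 2.45 -0.07  3.17] M [-0.016 -0.005 -0.01 ] grip 62.2
tau [-2.63663e+01 -1.66560e+01 -1.61000e-02 -3.47800e-01  4.60000e-02]
(507.5, -353.5, 120) 89.7 offset [-0.4072, 0.0297, 0.0526] yaw 0.1495
```

View pics/n11.png

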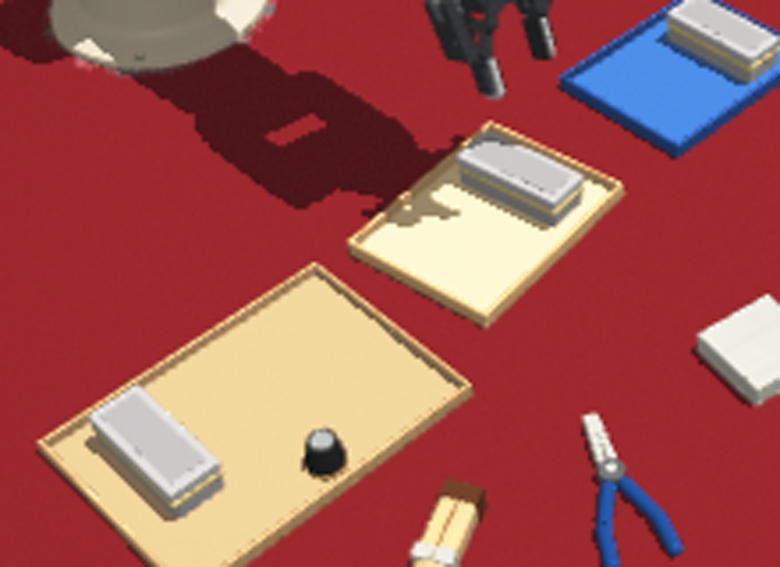

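Both placed tins lie flat. Tin 3 would put joint 6 near its limit at this yaw, so I'll approach it with the opposite yaw.

Emit:
{"api": "jog_arm", "payload": {"targets": [{"offset": [-0.035,0.003,0.005],"yaw": 0.12},{"offset": [-0.07,0.006,0.009],"yaw": 0.24},{"offset": [-0.105,0.008,0.013],"yaw": 0.36},{"offset": [-0.14,0.01,0.018],"yaw": 0.48},{"offset": [-0.175,0.013,0.022],"yaw": 0.6},{"offset": [-0.21,0.015,0.027],"yaw": 0.72},{"offset": [-0.245,0.018,0.032],"yaw": 0.84},{"offset": [-0.28,0.02,0.036],"yaw": 0.96},{"offset": [-0.315,0.023,0.041],"yaw": 1.08},{"offset": [-0.35,0.026,0.045],"yaw": 1.2},{"offset": [-0.385,0.028,0.05],"yaw": 1.32},{"offset": [-0.407,0.03,0.053],"yaw": 1.44}]}}

```text
time_s: 41.35
eef_pos: [506.7, -356.6, 118.6]
ee_rot: [-0.676, 0.707, 0.205, 0.014]
force: [-1.1, 0.2, 0.2]
grip_width: 0.73
```

Emit:
{"api": "jog_arm", "payload": {"targets": [{"offset": [0,0,0],"yaw": 0.12},{"offset": [0,0,0],"yaw": 0.24},{"offset": [0,0,0],"yaw": 0.36},{"offset": [0,0,0],"yaw": 0.48},{"offset": [0,0,0],"yaw": 0.6},{"offset": [0,0,0],"yaw": 0.72},{"offset": [0,0,0],"yaw": 0.84},{"offset": [0,0,0],"yaw": 0.96},{"offset": [0,0,0],"yaw": 1.08},{"offset": [0,0,0],"yaw": 1.2},{"offset": [0,0,0],"yaw": 1.32},{"offset": [0,0,0],"yaw": 1.44}]}}

```text
time_s: 42.35
eef_pos: [506.5, -356.6, 117.6]
ee_rot: [0.643, -0.521, 0.294, -0.478]
force: [-0.6, -0.3, 0.5]
grip_width: 0.726
```

```bash
python3 -c "
from h import *
show(); to((507.5,-353.5,80),-90.3);to((507.5,-353.5,26),-90.3)"
```

```text
t 42.35 pos [ 506.5 -356.6  117.6] xaz -68.16 tool y [ 0.309 -0.    -0.951] tool x [ 0.369 -0.922  0.12 ] q [-0.898  0.538  1.56   0.322  0.869  0.087] F [-0.62 -0.31  0.49] M [ 0.001  0.117 -0.052] grip 62.0
(507.5, -353.5, 80) -90.3 offset [-0.007, 0.0361, -0.0086] yaw 0.3864
(507.5, -353.5, 26) -90.3 offset [-0.0135, 0.0874, -0.024] yaw 0.3864
```

Emit:
{"api": "jog_arm", "payload": {"targets": [{"offset": [0,0.008,-0.002],"yaw": 0.12},{"offset": [-0.003,0.02,-0.005],"yaw": 0.24},{"offset": [-0.007,0.036,-0.009],"yaw": 0.36},{"offset": [-0.009,0.045,-0.012],"yaw": 0.403},{"offset": [-0.0115,0.065,-0.018],"yaw": 0.403},{"offset": [-0.013,0.08,-0.022],"yaw": 0.403},{"offset": [-0.0135,0.087,-0.024],"yaw": 0.403},{"offset": [-0.0135,0.087,-0.024],"yaw": 0.403}]}}

```text
time_s: 43.02
eef_pos: [506.7, -352.9, 24.2]
ee_rot: [-0.571, 0.414, -0.418, 0.572]
force: [-0.1, -0.0, -0.2]
grip_width: 0.727
```

```bash
python3 -c "
from meas import *
run('o1',1,(180,320,100,300))
"
```

```text
M mean [-0.014  0.17  -0.067] sd [0. 0. 0.] F [ 0.38 -0.12 -0.2 ]
t 43.07 pos [ 507.2 -353.4   25.7] xaz -90.24 tool y [ 0.308  0.001 -0.951] tool x [-0.004 -1.    -0.002] q [-0.893  0.675  1.616  0.388  0.689  0.401] F [ 0.38 -0.12 -0.2 ] M [-0.014  0.17  -0.067] grip 61.8
```

View pics/o1.png

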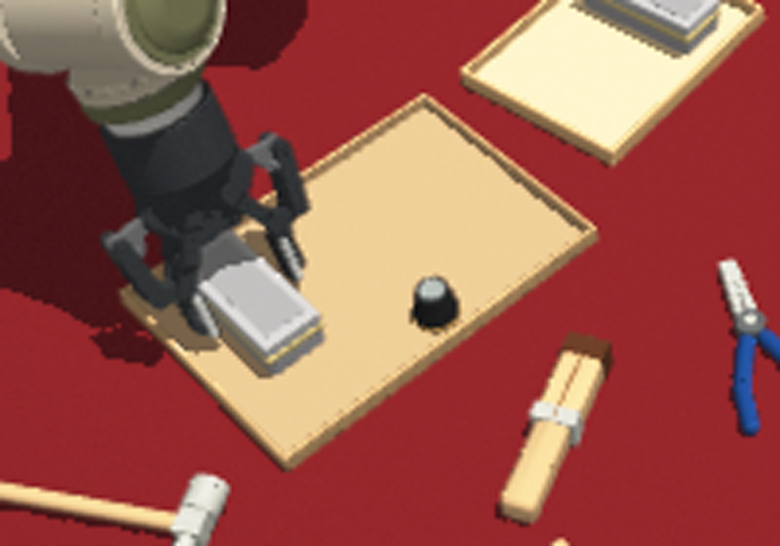

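Emit:
{"api": "jog_arm", "payload": {"targets": [{"offset": [0,-0.001,0],"yaw": 0},{"offset": [0,-0.001,0],"yaw": 0},{"offset": [0,-0.001,0],"yaw": 0},{"offset": [0,-0.001,0],"yaw": 0},{"offset": [0,-0.001,0],"yaw": 0},{"offset": [0,-0.025,0.008],"yaw": 0},{"offset": [0,-0.06,0.018],"yaw": 0},{"offset": [-0.015,-0.095,0.029],"yaw": 0},{"offset": [-0.05,-0.12,0.037],"yaw": 0},{"offset": [-0.085,-0.13,0.04],"yaw": 0},{"offset": [-0.12,-0.132,0.04],"yaw": 0},{"offset": [-0.143,-0.132,0.04],"yaw": 0}], "fingers": 0.02, "grip_force": 30}}

```text
time_s: 44.07
eef_pos: [504.7, -207.7, 164.7]
ee_rot: [-0.572, 0.415, -0.417, 0.572]
force: [-0.5, -0.3, -3.0]
grip_width: 0.535
```

Emit:
{"api": "jog_arm", "payload": {"targets": [{"offset": [0,0,0],"yaw": 0},{"offset": [0,0,0],"yaw": 0},{"offset": [0,0,0],"yaw": 0}]}}

```text
time_s: 44.32
eef_pos: [504.7, -208.2, 164.6]
ee_rot: [-0.572, 0.415, -0.417, 0.572]
force: [0.5, -0.1, -2.3]
grip_width: 0.533
```

```bash
python3 -c "
from tq import *
tq('o2',3)
"
```

```text
tau [-4.07371e+01 -2.41699e+01  6.31900e-01 -6.76900e-01  1.50000e-03] dq6 0.004
tau [-4.05769e+01 -2.43205e+01  6.25600e-01 -6.94500e-01 -3.90000e-03] dq6 0.0003
M mean [0.018 0.336 0.013] sd [0. 0. 0.] F [-0.94 -0.04 -2.99]
t 44.47 pos [ 504.6 -208.8  164.4] xaz -90.24 tool y [ 0.308  0.001 -0.951] tool x [-0.004 -1.    -0.003] q [-0.697  0.316  1.762  0.27   0.839  0.72 ] F [-0.94 -0.04 -2.99] M [0.018 0.336 0.013] grip 45.2
tau [-4.04352e+01 -2.43999e+01  6.20500e-01 -7.02800e-01 -4.70000e-03]
```

Emit:
{"api": "jog_arm", "payload": {"targets": [{"offset": [0,0,0],"yaw": -0.12},{"offset": [0,0,0],"yaw": -0.24},{"offset": [0,0,0],"yaw": -0.36},{"offset": [0,0,0],"yaw": -0.48},{"offset": [0,0,0],"yaw": -0.6},{"offset": [0,0,0],"yaw": -0.72},{"offset": [0,0,0],"yaw": -0.84},{"offset": [0,0,0],"yaw": -0.96},{"offset": [0,0,0],"yaw": -1.08},{"offset": [0,0,0],"yaw": -1.2},{"offset": [0,0,0],"yaw": -1.32},{"offset": [0,0,0],"yaw": -1.44}]}}

```text
time_s: 45.47
eef_pos: [504.5, -209.7, 164.1]
ee_rot: [0.705, -0.689, -0.064, -0.155]
force: [-0.2, 0.1, -3.4]
grip_width: 0.531
```

```bash
python3 -c "
from h import *
s=ctrl.sense(); print(s['tau'].round(4)); show()
"
```

```text
[ 1.00000e-04 -4.02422e+01 -2.44103e+01  6.13100e-01 -7.02100e-01
  1.91210e+00]
t 45.47 pos [ 504.5 -209.7  164.1] xaz -7.87 tool y [ 0.307  0.001 -0.952] tool x [ 0.943 -0.13   0.305] q [-0.698  0.317  1.761  0.27   0.839 -0.726] F [-0.22  0.06 -3.43] M [-0.033  0.278  0.035] grip 45.3
```

Emit:
{"api": "jog_arm", "payload": {"targets": [{"offset": [0,0,0],"yaw": -0.12},{"offset": [0,0,0],"yaw": -0.24},{"offset": [0,0,0],"yaw": -0.36},{"offset": [0,0,0],"yaw": -0.48},{"offset": [0,0,0],"yaw": -0.6},{"offset": [0,0,0],"yaw": -0.72},{"offset": [0,0,0],"yaw": -0.84},{"offset": [0,0,0],"yaw": -0.96},{"offset": [0,0,0],"yaw": -1.08},{"offset": [0,0,0],"yaw": -1.2},{"offset": [0,0,0],"yaw": -1.32},{"offset": [0,0,0],"yaw": -1.44}]}}

```text
time_s: 46.47
eef_pos: [504.4, -210.5, 163.8]
ee_rot: [-0.486, 0.62, 0.514, -0.339]
force: [0.0, -0.8, -2.7]
grip_width: 0.532
```

Emit:
{"api": "jog_arm", "payload": {"targets": [{"offset": [0,0,0],"yaw": -0.12},{"offset": [0,0,0],"yaw": -0.24},{"offset": [0,0,0],"yaw": -0.26},{"offset": [0,0,0],"yaw": -0.26},{"offset": [0,0,0],"yaw": -0.26},{"offset": [0,0,0],"yaw": -0.26}]}}

```text
time_s: 46.97
eef_pos: [504.4, -210.8, 163.7]
ee_rot: [-0.416, 0.571, 0.572, -0.416]
force: [0.2, 0.5, -2.1]
grip_width: 0.532
```

```bash
python3 -c "
from tq import *
tq('o3',2)
to((500,-196,60)); to((512,-196,23))
"
```

```text
tau [-4.02382e+01 -2.44114e+01  6.05700e-01 -7.02800e-01  2.61000e-02] dq6 -0.0088
M mean [-0.003  0.276 -0.031] sd [0. 0. 0.] F [ 0.51 -0.22 -3.39]
t 47.07 pos [ 504.4 -210.6  163.8] xaz 90.1 tool y [ 0.307  0.001 -0.952] tool x [-0.002  1.     0.001] q [-0.7    0.319  1.761  0.27   0.839 -2.431] F [ 0.51 -0.22 -3.39] M [-0.003  0.276 -0.031] grip 45.2
tau [-4.02430e+01 -2.44093e+01  6.06000e-01 -7.02800e-01  2.41000e-02]
(500, -196, 60) None offset [0.0146, 0.0974, 0.036]
(512, -196, 23) None offset [0.0145, 0.1363, 0.036]
```

View pics/o3.png

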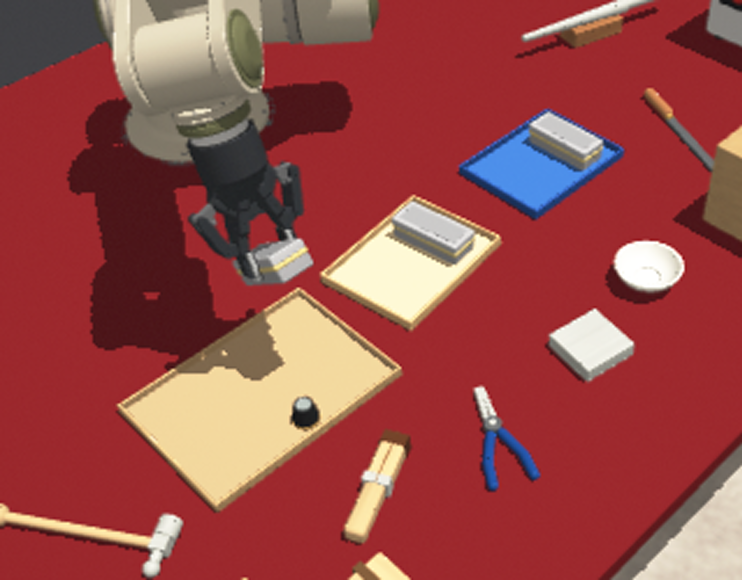

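tau5 stays at −0.703 through the tip, so tin 3 looks fast. I'll do the second direction the same way to confirm.

Emit:
{"api": "jog_arm", "payload": {"targets": [{"offset": [0.008,0.035,0.013],"yaw": 0},{"offset": [0.0145,0.07,0.026],"yaw": 0},{"offset": [0.0145,0.09,0.034],"yaw": 0},{"offset": [0.0145,0.099,0.036],"yaw": 0},{"offset": [0.0145,0.106,0.0355],"yaw": 0},{"offset": [0.0145,0.113,0.035],"yaw": 0},{"offset": [0.0145,0.12,0.035],"yaw": 0},{"offset": [0.0145,0.127,0.035],"yaw": 0},{"offset": [0.0145,0.133,0.0355],"yaw": 0},{"offset": [0.0145,0.138,0.036],"yaw": 0},{"offset": [0.0145,0.138,0.036],"yaw": 0}], "grip_force": 20}}

```text
time_s: 47.98
eef_pos: [515.8, -198.1, 24.2]
ee_rot: [-0.413, 0.574, 0.572, -0.415]
force: [4.7, -0.5, 4.6]
grip_width: 0.533
```

```bash
python3 -c "
from tq import *
tq('o4',1,(180,300,140,300))"
```

```text
M mean [-0.057 -0.492 -0.056] sd [0. 0. 0.] F [ 4.75 -0.28  4.4 ]
t 48.03 pos [ 515.4 -198.    24.1] xaz 90.01 tool y [ 0.313 -0.004 -0.95 ] tool x [-0.     1.    -0.004] q [-0.664  0.56   1.853  0.403  0.506 -2.568] F [ 4.75 -0.28  4.4 ] M [-0.057 -0.492 -0.056] grip 45.6
tau [-4.01343e+01 -1.38671e+01  4.70000e-02  1.34100e-01 -3.59000e-02]
```

View pics/o4.png

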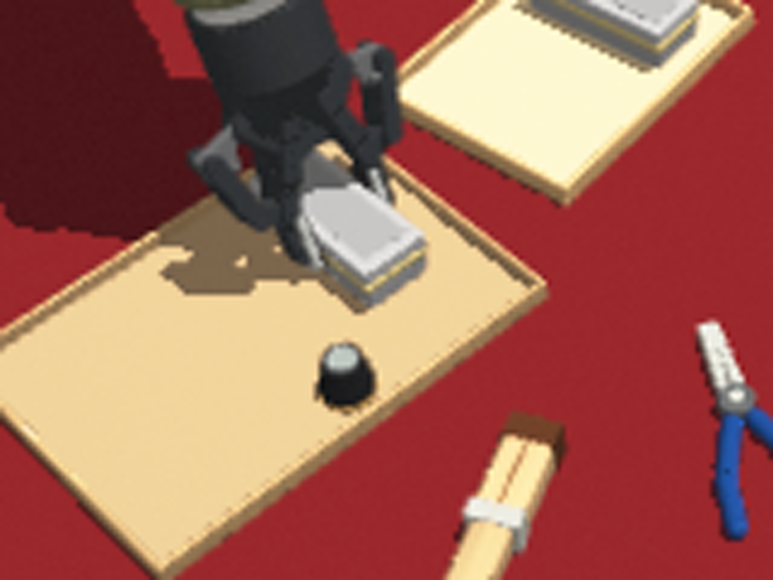

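Emit:
{"api": "jog_arm", "payload": {"targets": [{"offset": [0,0.002,0.0005],"yaw": 0},{"offset": [0,0.0035,0.001],"yaw": 0},{"offset": [0,0.0035,0.001],"yaw": 0}]}}

```text
time_s: 48.28
eef_pos: [516.9, -198.7, 23.8]
ee_rot: [-0.412, 0.575, 0.573, -0.415]
force: [-13.8, 6.0, 29.1]
grip_width: 0.532
```

```bash
python3 -c "
from h import *
show(); to((505,-190,150))"
```

```text
t 48.28 pos [ 516.9 -198.7   23.8] xaz 90.01 tool y [ 0.317 -0.005 -0.948] tool x [-0.     1.    -0.005] q [-0.664  0.562  1.852  0.409  0.503 -2.573] F [-13.83   5.99  29.1 ] M [1.367 0.978 0.437] grip 45.5
(505, -190, 150) None offset [0.008, -0.1235, -0.0288]
```

Emit:
{"api": "jog_arm", "payload": {"targets": [{"offset": [0,-0.008,-0.002],"yaw": 0},{"offset": [0.001,-0.035,-0.008],"yaw": 0},{"offset": [0.003,-0.07,-0.016],"yaw": 0},{"offset": [0.006,-0.1,-0.023],"yaw": 0},{"offset": [0.008,-0.118,-0.027],"yaw": 0},{"offset": [0.008,-0.123,-0.029],"yaw": 0},{"offset": [0.008,-0.123,-0.029],"yaw": 0},{"offset": [0.008,-0.123,-0.029],"yaw": 0},{"offset": [0.008,-0.123,-0.029],"yaw": 0}], "grip_force": 30}}

```text
time_s: 49.03
eef_pos: [504.9, -189.8, 148.1]
ee_rot: [-0.413, 0.574, 0.573, -0.415]
force: [-0.1, -0.1, -2.8]
grip_width: 0.532
```

```bash
python3 -c "
from tq import *
tq('o5',3)"
```

```text
tau [-4.01301e+01 -2.37950e+01  5.70700e-01 -7.52300e-01 -1.00000e-03] dq6 0.0016
tau [-3.98460e+01 -2.36706e+01  5.68400e-01 -7.47600e-01 -1.70000e-03] dq6 -0.0011
M mean [ 0.04   0.266 -0.029] sd [0. 0. 0.] F [ 0.38  0.51 -2.46]
t 49.18 pos [ 505.1 -189.9  148.4] xaz 90.0 tool y [ 0.315 -0.003 -0.949] tool x [ 0.     1.    -0.004] q [-0.665  0.321  1.808  0.278  0.775 -2.412] F [ 0.38  0.51 -2.46] M [ 0.04   0.266 -0.029] grip 45.7
tau [-3.96598e+01 -2.36109e+01  5.67300e-01 -7.45500e-01 -1.60000e-03]
```

Emit:
{"api": "jog_arm", "payload": {"targets": [{"offset": [0,0,0],"yaw": 0.12},{"offset": [0,0,0],"yaw": 0.24},{"offset": [0,0,0],"yaw": 0.36},{"offset": [0,0,0],"yaw": 0.48},{"offset": [0,0,0],"yaw": 0.6},{"offset": [0,0,0],"yaw": 0.72},{"offset": [0,0,0],"yaw": 0.84},{"offset": [0,0,0],"yaw": 0.96},{"offset": [0,0,0],"yaw": 1.08},{"offset": [0,0,0],"yaw": 1.2},{"offset": [0,0,0],"yaw": 1.32},{"offset": [0,0,0],"yaw": 1.44}]}}

```text
time_s: 50.18
eef_pos: [504.9, -189.8, 147.7]
ee_rot: [-0.689, 0.705, 0.156, 0.069]
force: [-1.0, -0.7, -3.5]
grip_width: 0.532
```

Emit:
{"api": "jog_arm", "payload": {"targets": [{"offset": [0,0,0],"yaw": 0.12},{"offset": [0,0,0],"yaw": 0.24},{"offset": [0,0,0],"yaw": 0.36},{"offset": [0,0,0],"yaw": 0.48},{"offset": [0,0,0],"yaw": 0.6},{"offset": [0,0,0],"yaw": 0.72},{"offset": [0,0,0],"yaw": 0.84},{"offset": [0,0,0],"yaw": 0.96},{"offset": [0,0,0],"yaw": 1.08},{"offset": [0,0,0],"yaw": 1.2},{"offset": [0,0,0],"yaw": 1.32},{"offset": [0,0,0],"yaw": 1.44}]}}

```text
time_s: 51.18
eef_pos: [504.8, -189.8, 147.0]
ee_rot: [0.62, -0.483, 0.339, -0.517]
force: [0.6, 0.1, -3.1]
grip_width: 0.532
```

Emit:
{"api": "jog_arm", "payload": {"targets": [{"offset": [0,0,0],"yaw": 0.12},{"offset": [0,0,0],"yaw": 0.24},{"offset": [0,0,0],"yaw": 0.26},{"offset": [0,0,0],"yaw": 0.26},{"offset": [0,0,0],"yaw": 0.26},{"offset": [0,0,0],"yaw": 0.26}]}}

```text
time_s: 51.68
eef_pos: [504.8, -189.8, 146.8]
ee_rot: [-0.571, 0.413, -0.416, 0.575]
force: [0.6, 0.2, -2.3]
grip_width: 0.532
```

```bash
python3 -c "
from tq import *
tq('o6',2)"
```

```text
tau [-3.96098e+01 -2.35526e+01  5.73400e-01 -7.41700e-01 -2.74000e-02] dq6 0.0101
M mean [0.084 0.299 0.011] sd [0. 0. 0.] F [-0.18 -0.18 -3.83]
t 51.78 pos [ 504.8 -189.8  146.9] xaz -90.49 tool y [ 0.314 -0.002 -0.95 ] tool x [-0.009 -1.    -0.001] q [-0.665  0.323  1.808  0.278  0.774  0.738] F [-0.18 -0.18 -3.83] M [0.084 0.299 0.011] grip 45.2
tau [-3.96182e+01 -2.35585e+01  5.73500e-01 -7.41900e-01 -2.51000e-02]
```

View pics/o6.png

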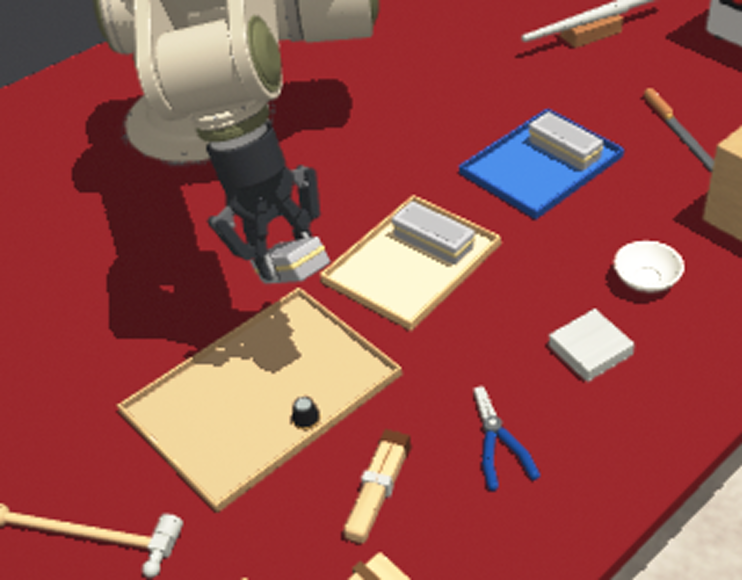

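Emit:
{"api": "jog_arm", "payload": {"targets": [{"offset": [0,0,0],"yaw": -0.12},{"offset": [0,0,0],"yaw": -0.24},{"offset": [0,0,0],"yaw": -0.36},{"offset": [0,0,0],"yaw": -0.48},{"offset": [0,0,0],"yaw": -0.6},{"offset": [0,0,0],"yaw": -0.72},{"offset": [0,0,0],"yaw": -0.84},{"offset": [0,0,0],"yaw": -0.96},{"offset": [0,0,0],"yaw": -1.08},{"offset": [0,0,0],"yaw": -1.2},{"offset": [0,0,0],"yaw": -1.32},{"offset": [0,0,0],"yaw": -1.44}]}}

```text
time_s: 52.78
eef_pos: [504.8, -189.8, 147.0]
ee_rot: [0.703, -0.69, -0.066, -0.158]
force: [-0.1, -0.9, -3.1]
grip_width: 0.535
```

Emit:
{"api": "jog_arm", "payload": {"targets": [{"offset": [0,0,0],"yaw": -0.12},{"offset": [0,0,0],"yaw": -0.24},{"offset": [0,0,0],"yaw": -0.36},{"offset": [0,0,0],"yaw": -0.48},{"offset": [0,0,0],"yaw": -0.6},{"offset": [0,0,0],"yaw": -0.72},{"offset": [0,0,0],"yaw": -0.84},{"offset": [0,0,0],"yaw": -0.96},{"offset": [0,0,0],"yaw": -1.08},{"offset": [0,0,0],"yaw": -1.2},{"offset": [0,0,0],"yaw": -1.32},{"offset": [0,0,0],"yaw": -1.44}]}}

```text
time_s: 53.78
eef_pos: [504.8, -189.8, 147.0]
ee_rot: [-0.483, 0.622, 0.515, -0.338]
force: [-0.4, 0.2, -3.4]
grip_width: 0.53
```

Emit:
{"api": "jog_arm", "payload": {"targets": [{"offset": [0,0,0],"yaw": -0.12},{"offset": [0,0,0],"yaw": -0.24},{"offset": [0,0,0],"yaw": -0.26},{"offset": [0,0,0],"yaw": -0.26}]}}

```text
time_s: 54.12
eef_pos: [504.8, -189.8, 147.0]
ee_rot: [-0.413, 0.573, 0.573, -0.415]
force: [0.3, 0.2, -2.2]
grip_width: 0.536
```

```bash
python3 -c "
from tq import *
tq('o7',2)
to((501,-40,110),98.4)
"
```

```text
tau [-39.6642 -23.5648   0.5644  -0.7348  -0.2428] dq6 0.0094
M mean [ 0.059  0.272 -0.009] sd [0. 0. 0.] F [ 0.09  0.27 -2.71]
t 54.22 pos [ 504.8 -189.8  146.9] xaz 90.04 tool y [ 0.314 -0.002 -0.95 ] tool x [-0.001  1.    -0.002] q [-0.665  0.323  1.808  0.278  0.774 -2.413] F [ 0.09  0.27 -2.71] M [ 0.059  0.272 -0.009] grip 45.9
tau [-39.6628 -23.5646   0.5655  -0.7347  -0.0559]
(501, -40, 110) 98.4 offset [0.1499, 0.0336, 0.015] yaw -0.1460
```

View pics/o7.png

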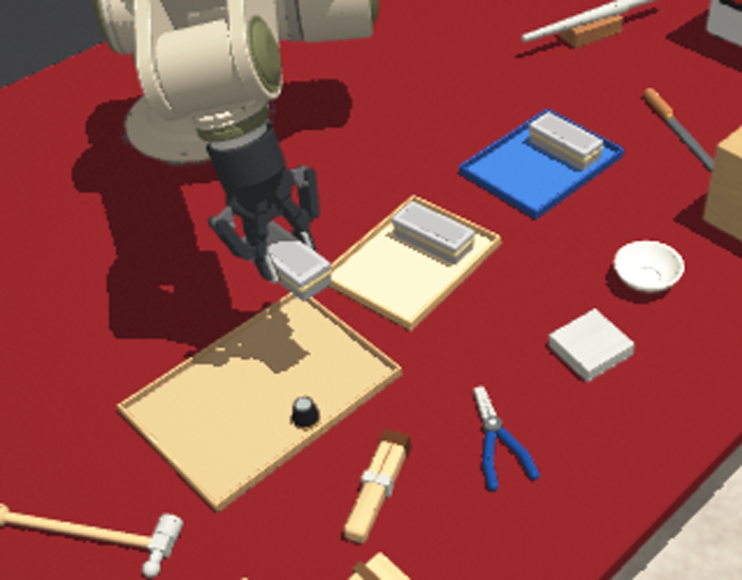

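Level again: tau5 −0.735 vs −0.746 (the same settling pattern as tin 2), M_y 0.272 vs 0.266. Tin 3 is fast and goes in the wooden tray's near slot.

Emit:
{"api": "jog_arm", "payload": {"targets": [{"offset": [0.02,0.003,0.002],"yaw": -0.03},{"offset": [0.05,0.009,0.005],"yaw": -0.06},{"offset": [0.08,0.016,0.008],"yaw": -0.09},{"offset": [0.11,0.024,0.011],"yaw": -0.12},{"offset": [0.135,0.03,0.013],"yaw": -0.146},{"offset": [0.148,0.033,0.015],"yaw": -0.146},{"offset": [0.15,0.0335,0.015],"yaw": -0.146},{"offset": [0.15,0.0335,0.015],"yaw": -0.146}]}}

```text
time_s: 54.88
eef_pos: [501.1, -39.4, 110.1]
ee_rot: [-0.371, 0.542, 0.601, -0.456]
force: [-0.1, -0.0, -2.7]
grip_width: 0.536
```

```bash
python3 -c "
from h import *
show(); to((500,-40,35),98.4);to((500,-40,25.5),98.4)
"
```

```text
t 54.88 pos [501.1 -39.4 110.1] xaz 97.97 tool y [ 0.314 -0.002 -0.95 ] tool x [-0.139  0.989 -0.047] q [-0.366  0.303  1.96   0.201  0.588 -2.235] F [-0.07 -0.   -2.69] M [ 0.037  0.266 -0.017] grip 45.8
(500, -40, 35) 98.4 offset [0.0031, 0.071, 0.0244] yaw -0.0074
(500, -40, 25.5) 98.4 offset [0.0035, 0.08, 0.0273] yaw -0.0074
```

Emit:
{"api": "jog_arm", "payload": {"targets": [{"offset": [0.001,0.025,0.008],"yaw": -0.007},{"offset": [0.002,0.05,0.017],"yaw": -0.007},{"offset": [0.003,0.066,0.0225],"yaw": -0.007},{"offset": [0.003,0.073,0.025],"yaw": -0.007},{"offset": [0.0035,0.077,0.0263],"yaw": -0.007},{"offset": [0.0035,0.08,0.0273],"yaw": -0.007},{"offset": [0.0035,0.08,0.0273],"yaw": -0.007}], "grip_force": 20}}

```text
time_s: 55.47
eef_pos: [500.5, -40.5, 25.9]
ee_rot: [-0.368, 0.54, 0.603, -0.457]
force: [-1.1, 1.1, -3.5]
grip_width: 0.535
```

```bash
python3 -c "
from tq import *
tq('o8',1,(130,250,180,340)); "
```

```text
M mean [-0.005  0.308  0.025] sd [0. 0. 0.] F [-0.37 -0.09 -3.53]
t 55.52 pos [500.6 -40.5  26.2] xaz 98.32 tool y [ 0.315 -0.002 -0.949] tool x [-0.144  0.988 -0.05 ] q [-0.369  0.475  2.014  0.314  0.369 -2.371] F [-0.37 -0.09 -3.53] M [-0.005  0.308  0.025] grip 45.8
tau [-38.6126 -15.9688   0.2767  -0.9163  -0.0503]
```

View pics/o8.png

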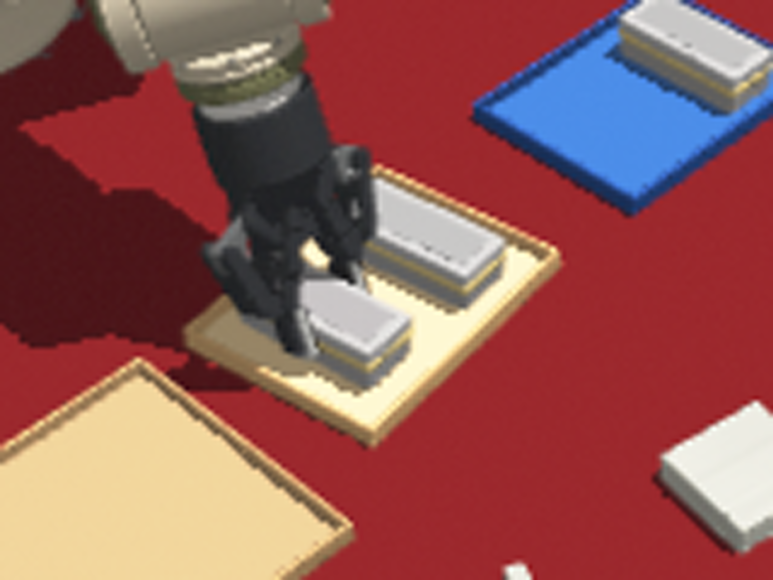

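Emit:
{"api": "jog_arm", "payload": {"targets": [{"offset": [0,0.0012,0.0004],"yaw": 0},{"offset": [0,0.0025,0.0008],"yaw": 0},{"offset": [0,0.0025,0.0008],"yaw": 0}]}}

```text
time_s: 55.77
eef_pos: [501.3, -40.8, 24.8]
ee_rot: [-0.367, 0.541, 0.603, -0.457]
force: [-4.5, -0.6, 7.5]
grip_width: 0.533
```

```bash
python3 -c "
from h import *
show()"
```

```text
t 55.77 pos [501.3 -40.8  24.8] xaz 98.31 tool y [ 0.317 -0.003 -0.948] tool x [-0.144  0.988 -0.051] q [-0.37   0.478  2.013  0.32   0.363 -2.377] F [-4.49 -0.63  7.54] M [0.205 0.434 0.028] grip 45.5
```

Emit:
{"api": "jog_arm", "payload": {"targets": [{"offset": [0,0,0],"yaw": 0},{"offset": [0,0,0],"yaw": 0},{"offset": [0,0,0],"yaw": 0},{"offset": [0,-0.002,0],"yaw": 0},{"offset": [0,-0.025,-0.008],"yaw": 0},{"offset": [0,-0.06,-0.019],"yaw": 0},{"offset": [0,-0.095,-0.031],"yaw": 0},{"offset": [0,-0.12,-0.04],"yaw": 0},{"offset": [0,-0.12,-0.04],"yaw": 0}], "fingers": 0.06}}

```text
time_s: 56.52
eef_pos: [502.9, -34.9, 156.7]
ee_rot: [-0.364, 0.544, 0.604, -0.455]
force: [1.2, -0.3, 0.5]
grip_width: 0.705
```

```bash
python3 -c "
from tq import *
tq('o9',1,(80,300,120,400))
c=ctrl.capture('top'); cv2.imwrite('pics/topend.png',cv2.resize(c['img'][190:310,120:440,::-1],None,fx=2.4,fy=2.4,interpolation=2))"
```

```text
M mean [-0.006  0.19   0.019] sd [0. 0. 0.] F [ 0.25 -1.15 -0.58]
t 56.57 pos [501.8 -34.6 153.8] xaz 98.32 tool y [ 0.322 -0.005 -0.947] tool x [-0.145  0.988 -0.054] q [-0.355  0.226  1.922  0.17   0.69  -2.194] F [ 0.25 -1.15 -0.58] M [-0.006  0.19   0.019] grip 59.9
tau [-36.2736 -24.1174   0.1697  -0.4925   0.1618]
```

View pics/o9.png

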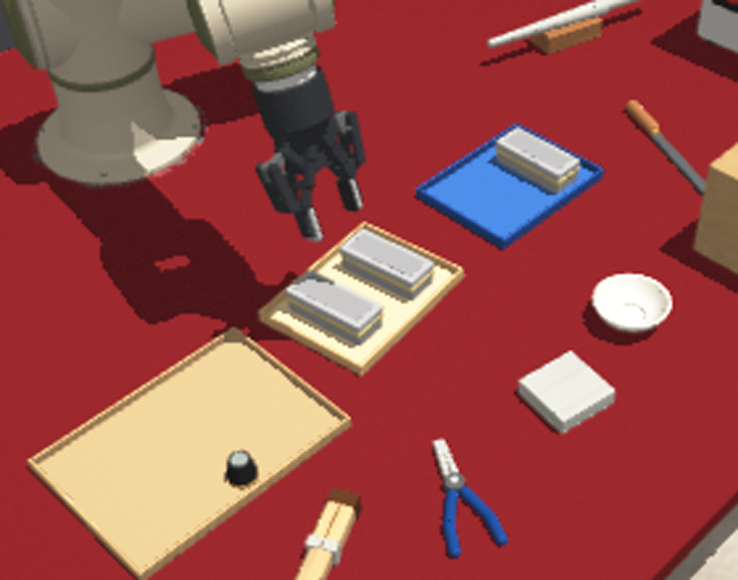

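View pics/topend.png

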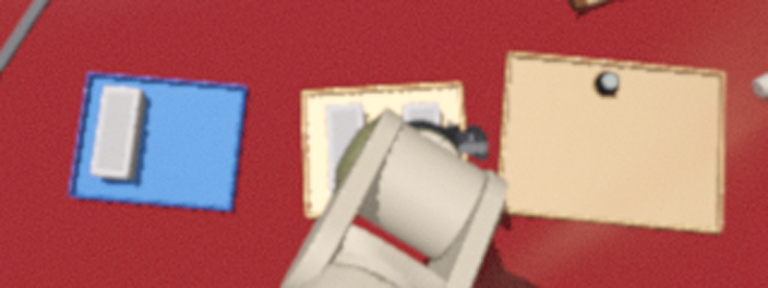

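```bash
python3 -c "
from rig import ctrl
print(ctrl.finish_job()); print(ctrl.sense()['time_s'])"
```

```text
the job is handed in; nothing more can be done
None
the job is handed in; nothing more can be done
```

All three tins are sorted and the job was handed in at about 56.6 s of the 72 s allowed. One tin is in the blue tray (loose) and two are in the wooden tray (fast).

**Method:** The jog only turns the tool about its own axis. I built up a lasting tool tilt of 15–18° by pushing at the edge of the arm's reach. A half turn then tipped each tin about 30–36°. I pressed each tin level on the delivery tray floor without letting go, then tipped it the other way. The sequence each time was lift, tip both ways, and lay it down before taking the next.

| Tin (by its place in the delivery tray) | What the readings showed | Placed in |
|---|---|---|
| Nearest the wooden tray | The mass moved: the moment shifted from about 0.22 to 0.31–0.32 N·m and crept back while held not quite level; joint 5 torque confirmed it | Blue (loose) |
| Middle | No change beyond settling: 0.31 N·m after either end was down; joint 5 torque agreed within about 0.01 N·m | Wooden (fast) |
| Far end | No change beyond settling: 0.27 N·m after either end was down; joint 5 torque agreed within about 0.01 N·m | Wooden (fast) |

**Last check:** The final pictures show all three tins flat, lid up and unstacked in their trays. The gripper is clear above them, and the loupe and other items in view are where they were. In the top picture the arm hid part of the wooden tray, so that tray was checked in the scene view only.

**What disagreed or went less well:**
- **Noisy wrist moment:** single readings were noisy (sd about 0.04 N·m), and the first tin's result looked ambiguous. I relied on the cleaner joint torques to settle it.
- **Contact forces:** while testing the reach limit, the wrist force briefly reached 67 N. Pressing the tins level reached up to 39 N, and setting the middle tin down reached 34 N.
- **Joint 3 at its limit:** during that test it read 0.186 rad, against the stated lower limit of 0.19. I can't tell whether this counts as passing its range.

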